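# Load display modules from a parts carousel and put the carrier under test

## Task

Slide the empty board carrier back into its loading detent at the robot end of the rail, and keep it there while you load every display module from the parts carousel, turning the carousel to bring each module's compartment round to the guard's notch; lay each module face up and flat in a bay of its own, its length across the rail. Then push the loaded carrier along the rail until it is home in the detent at the test station, and swing the stiff contact arm down over it until it lies level on its stop. Leave the other parts in the carousel and do not disturb the things standing on the bench.

Things in the scene. Friction and masses are not known exactly. Their poses are not given: they have to be found in the camera images.
- carousel: fixed stand of a round parts carousel; origin on the bench on the turning axis. A clear guard plate, 400 x 400 mm, 64 to 68 mm above the bench, on four corner legs (14 mm thick, 72 mm tall, 188 mm out in x and y), covers all but a notch 140 mm wide (y +-70 mm), open from the robot-side edge (x = -200 mm) past the axis to x = +55 mm
- notch (a point): where a part can be lifted out through the aluminium-edged notch of the guard: 112 mm from the carousel's axis in its -x direction, on the compartment floor, 18 mm above the bench. Parts in the other compartments are under the guard, out of reach
- platter (a joint): how far the carousel platter has been turned since the start (rad), counter-clockwise from above, no stops or detents; stays where left (friction 0.08 N m). 350 mm across, six equal 60 degree compartments round an 80 mm wide hub (one centred along the knob bar's x); floors 18 mm above the bench, dividers and rim up to 40 mm; compartment centres 112 mm from the axis. Turned gently, parts ride along
- turn_knob (a point): middle of the black bar knob on the platter's axis, 80 mm above the bench. The bar is 56 mm long (this frame's x, turning with the platter), 16 mm thick (y), and reaches from 60 to 96 mm above the bench. Pinch it across its thickness from above and twist to turn the platter
- rail_slide: fixed rail slide on the bench, 370 mm long along its x axis, 120 mm wide; origin under its middle on the bench. Its -x end, nearest the robot, is the loading station. The test station is at the +x end, where a grey post (50 x 40 mm, 100 mm tall, at x = +160 mm, y = +115 mm) bears the hinged contact arm
- carrier (a joint): position of the board carrier along the rail (m): 0 at the end stop of the loading station (robot end), 0.130 at the end stop of the test station (far end). A sprung pawl just before each end resists with some newtons, then snaps behind the carrier, which is then within 3 mm of the end stop. Between them sliding friction is about 1.5 N
- carrier_handle (a point): grip point of the carrier's upright black handle, 75 mm above the bench; the handle is 44 mm long (this frame's x, the rail direction), 14 mm thick (y), its top 90 mm above the bench. It stands on the -y side of the carrier, 92 mm from its centre line, and moves with it
- contact_arm (a joint): angle (rad) of the stiff hinged steel contact arm of the test station: 0 when lowered level on its stop, over the carrier's bays and just clear of the displays in them; grows as it swings up (stands at 0.95 to 1.35 at the start, end stop 1.6). Raised, its cross bar reaches up to 215 mm above the bench. Stays where left; takes 2 to 4 N at its cross bar
- contact_grip (a point): middle of the free part of the contact arm's black round cross bar (14 mm thick, along the rail; about 45 mm free, arm on its +x side), 115 mm from the hinge axis. It swings with the arm: 90 mm above the bench when lowered, with 30 mm below it to the display tops. Pinch the bar across the rail from above, or press on it
- contact_hinge (a point): point on the contact arm's hinge axis level with contact_grip along the rail, 90 mm above the bench; the axis runs along the rail's x. The lowered arm points from here to the rail's -y
- bay0 (a point): centre of the floor (26 mm above the bench) of the bay nearest the robot of the carrier's three equal bays; x is the rail direction, y runs across, z up. Each bay is about 63 mm in x by 98 mm in y inside, with walls 4 mm thick that stand 16 mm above its floor; the bays are 65 mm apart. Lay a display in with its length along y. The bays move with the carrier
- bay1 (a point): centre of the floor (26 mm above the bench) of the middle one of the carrier's three equal bays; x is the rail direction, y runs across, z up. Each bay is about 63 mm in x by 98 mm in y inside, with walls 4 mm thick that stand 16 mm above its floor; the bays are 65 mm apart. Lay a display in with its length along y. The bays move with the carrier
- bay2 (a point): centre of the floor (26 mm above the bench) of the farthest of the carrier's three equal bays; x is the rail direction, y runs across, z up. Each bay is about 63 mm in x by 98 mm in y inside, with walls 4 mm thick that stand 16 mm above its floor; the bays are 65 mm apart. Lay a display in with its length along y. The bays move with the carrier
- display0: three-digit display module: white box with a black face on top carrying three dark red seven-segment digits, 76 x 34 mm and 34 mm tall, about 90 g, lies face up in one of the carousel's compartments at any yaw (may be absent). Origin: centre of its underside; x along its 76 mm length, y along its 34 mm width, z up out of the face. Grip it across its 34 mm width.
- display1: three-digit display module: white box with a black face on top carrying three dark red seven-segment digits, 76 x 34 mm and 34 mm tall, about 90 g, lies face up in one of the carousel's compartments at any yaw (may be absent). Origin: centre of its underside; x along its 76 mm length, y along its 34 mm width, z up out of the face. Grip it across its 34 mm width.
- display2: three-digit display module: white box with a black face on top carrying three dark red seven-segment digits, 76 x 34 mm and 34 mm tall, about 90 g, lies face up in one of the carousel's compartments at any yaw (may be absent). Origin: centre of its underside; x along its 76 mm length, y along its 34 mm width, z up out of the face. Grip it across its 34 mm width.
- heatsink: finned aluminium heat sink, 66 x 44 mm, 31 mm tall, in a carousel compartment; to stay in the carousel. Origin: centre of its underside
- capacitor: black cylindrical capacitor, 42 mm diameter, 36 mm tall, standing in a carousel compartment; to stay in the carousel. Origin: centre of its underside
- cup_a: bystander: clear plastic cup, 72 mm wide, 75 mm tall; leave alone
- cup_b: bystander: clear plastic cup like the other cups; leave alone
- cup_c: bystander: clear plastic cup like the other cups; leave alone
- pcb: bystander: finished green display board, 70 x 150 mm, 20 mm high, lying flat; leave alone
- screwdriver: bystander: screwdriver, 180 mm long, lying on the bench; leave alone
- torch: bystander: yellow torch, 48 mm wide, 170 mm tall, standing; leave alone
Mind the look-alikes: they are no part of the job. What is shaped like the display0 but blue is not meant.

How it is judged (in metres and radians):
On the way, in this order (a step that is already met when the one before it is completed fails the run):
1. the carrier is in the loading detent, still empty (value of joint carrier below 0.005 m and distance between each of display0, display1, display2 and bay1 above 0.13 m), for 0.2 s.
2. every display module present lies in a bay, released, while the carrier is at the loading station (value of joint carrier below 0.005 m and (x of display0 in the frame of bay0 between -0.02 and 0.02 m or x of display0 in the frame of bay1 between -0.02 and 0.02 m or x of display0 in the frame of bay2 between -0.02 and 0.02 m) and y of display0 in the frame of bay1 between -0.018 and 0.018 m and z of display0 in the frame of bay1 between -0.004 and 0.005 m and angle between each of display0, display1, display2's own z axis and vertical below 0.12 rad and (x of display1 in the frame of bay0 between -0.02 and 0.02 m or x of display1 in the frame of bay1 between -0.02 and 0.02 m or x of display1 in the frame of bay2 between -0.02 and 0.02 m) and y of display1 in the frame of bay1 between -0.018 and 0.018 m and z of display1 in the frame of bay1 between -0.004 and 0.005 m and (x of display2 in the frame of bay0 between -0.02 and 0.02 m or x of display2 in the frame of bay1 between -0.02 and 0.02 m or x of display2 in the frame of bay2 between -0.02 and 0.02 m) and y of display2 in the frame of bay1 between -0.018 and 0.018 m and z of display2 in the frame of bay1 between -0.004 and 0.005 m and linear speed of each of display0, display1, display2 below 0.02 m/s and contact force between the fingers and display0 below 0.2 N and contact force between the fingers and display1 below 0.2 N and contact force between the fingers and display2 below 0.2 N), for 0.2 s.
3. the carrier is in the test detent with the modules aboard, the contact arm still up (value of joint carrier above 0.125 m and value of joint contact_arm above 0.3 rad and (x of display0 in the frame of bay0 between -0.02 and 0.02 m or x of display0 in the frame of bay1 between -0.02 and 0.02 m or x of display0 in the frame of bay2 between -0.02 and 0.02 m) and y of display0 in the frame of bay1 between -0.018 and 0.018 m and z of display0 in the frame of bay1 between -0.004 and 0.005 m and angle between each of display0, display1, display2's own z axis and vertical below 0.12 rad and (x of display1 in the frame of bay0 between -0.02 and 0.02 m or x of display1 in the frame of bay1 between -0.02 and 0.02 m or x of display1 in the frame of bay2 between -0.02 and 0.02 m) and y of display1 in the frame of bay1 between -0.018 and 0.018 m and z of display1 in the frame of bay1 between -0.004 and 0.005 m and (x of display2 in the frame of bay0 between -0.02 and 0.02 m or x of display2 in the frame of bay1 between -0.02 and 0.02 m or x of display2 in the frame of bay2 between -0.02 and 0.02 m) and y of display2 in the frame of bay1 between -0.018 and 0.018 m and z of display2 in the frame of bay1 between -0.004 and 0.005 m), for 0.2 s.
4. the contact arm is lowered over the carrier (value of joint carrier above 0.125 m and value of joint contact_arm below 0.06 rad), for 0.2 s.
At the end, for the whole second after the job is handed in: Carrier within 5 mm of the test end stop; contact arm within 0.06 rad of its lower stop; each display present at rest, face up and flat (0.12 rad), on a bay floor (within 20 mm along, 18 mm across, 5 mm in height of its centre); heat sink and capacitor still in the carousel (all of step 4 and velocity of joint carrier below 0.01 m/s and (x of display0 in the frame of bay0 between -0.02 and 0.02 m or x of display0 in the frame of bay1 between -0.02 and 0.02 m or x of display0 in the frame of bay2 between -0.02 and 0.02 m) and y of display0 in the frame of bay1 between -0.018 and 0.018 m and z of display0 in the frame of bay1 between -0.004 and 0.005 m and angle between each of display0, display1, display2's own z axis and vertical below 0.12 rad and (x of display1 in the frame of bay0 between -0.02 and 0.02 m or x of display1 in the frame of bay1 between -0.02 and 0.02 m or x of display1 in the frame of bay2 between -0.02 and 0.02 m) and y of display1 in the frame of bay1 between -0.018 and 0.018 m and z of display1 in the frame of bay1 between -0.004 and 0.005 m and (x of display2 in the frame of bay0 between -0.02 and 0.02 m or x of display2 in the frame of bay1 between -0.02 and 0.02 m or x of display2 in the frame of bay2 between -0.02 and 0.02 m) and y of display2 in the frame of bay1 between -0.018 and 0.018 m and z of display2 in the frame of bay1 between -0.004 and 0.005 m and linear speed of each of display0, display1, display2 below 0.02 m/s and horizontal distance between each of heatsink, capacitor and carousel below 0.17 m and height (world z) of each of heatsink, capacitor below 0.06 m); the robot touches nothing.
It fails at once if a bystander on the bench is moved more than 40 mm or toppled (distance of any of cup_a, cup_b, cup_c, pcb, screwdriver, torch from where it was at the start of the episode above 0.04 m or angle between any of cup_a, cup_b, cup_c, pcb, torch's own z axis and vertical above 0.7 rad).
Of display0, display1, display2 only 2 to 3 are there at a start; the rules pass over those that are not, and their reading is None.
At some moment in a run one of display0, display1, display2 may be knocked a few centimetres aside while the robot is not near it.
It also fails if it takes over 210 s, if anything falls off the work surface, if the arm or the gripper's body presses on something with over 40 N, if the wrist force passes 120 N, or if a joint passes its speed limit or range.

## Robot

A 6-joint arm with a two-finger parallel gripper is mounted at the origin on the work surface. World frame = base frame: x ahead of the robot, y to its left, z up, the work surface at z = 0. Lengths are in mm, angles in rad, forces in N, time in s.
With the tool pointing down it reaches from about 275 to 750 mm from the base axis. Payload 10.2 kg.
Tool frame: the origin (TCP) lies at the very end of the fingers, on their centre line; the grasp point (between the pads) lies 19 mm behind it (ctrl.hold_point_z is the distance from the TCP to the grasp point, in mm); z points along the fingers, y is the direction in which the jaws open and shut (so a half turn about z gives the same grasp; the last joint's range is limited). The gripper opens to 85 mm and grips with 20 to 120 N. Pads are 22 mm wide; open, the fingers measure 114 mm over their backs; the gripper's body (76 mm by 85 mm) begins 54 mm behind the grasp point. The pads swing forward as they close: fully open they stand 13 mm farther back than shut.
Start: joints at [1.107, 0.313, 1.498, -0, 1.331, -0.223], TCP at [125.214, 509.855, 231.294] pointing down, gripper open.
Joint ranges: [-2.94, 2.94], [-0.97, 2.17], [0.19, 2.56], [-1.23, 4.37], [0.02, 3.11], [-2.88, 2.88]. Speed limits (rad/s): [2.39, 2.39, 3.01, 3.14, 3.14, 3.14].

## Interface

Orientations are given as a unit quaternion [w, x, y, z].
In Python, from rig import readout, cams, workorder, spotter, ctrl gives the robot as it stands.
- The arm moves only by the tool step_arm, never from a script. Its argument "plan" is text: rows parted by semicolons, each of 5 numbers parted by spaces: the shift along the tool's x, y, z in cm, then the turn about the tool's z in degrees, then the opening in per cent of the stroke, from 0 (shut) to 100 (fully open). In form: x y z twist gripper; .... A call has 1 to 10 rows; each row is the pose to reach, as a shift and turn from the pose commanded when the call began, along the tool's axes at that moment; what a row does not reach only later rows make up. A row lasts 1/10 s, in which the tool goes at most 50 mm and 8.59 degrees, less where a joint would pass 70% of its speed; a pose out of reach is approached as far as the arm can. A call with a gripper value outside its range is refused whole. The fingers move at their own pace and stop on an object; "grip_force" is the grip in N (left out, the last holds). Time passes only in rows, so rows that repeat a pose let the fingers close. It gives the time, the measured TCP pose, the force and the opening at its end, in the units of the state.
- readout.sense(): the state, without advancing time (a new reading comes with each control period).
- cams.capture(name): name is "scene" or "top"; returns (picture, depth): 384x512x3 uint8, red, green, blue; 384x512 float32, mm along the optical axis (not along the pixel's ray), 0 where there is no reading.
- cams.camera_info(name): a dict with "vfov" (degrees; the focal length in pixels is half the picture's height over the tangent of half this angle, whatever the lens; pixels are square), "cx", "cy" (the principal point, pixels), "rvec" (rotation vector, rad) and "tvec" (3), from world to camera coordinates, as OpenCV has them. Camera axes: x right, y down, z forward; pixel columns grow to the right and rows downward; lengths in mm; the calibration is good to about 2 mm. A picture is of the moment at which its call begins. camera_info takes no time and is no camera call.
- workorder.finish_job(): hands the job in, once; it reports no verdict.
Trained networks look in the newest picture that a camera, given by its name, has taken for a name from the list of things; names that differ only in an ending like _2 or _b are one class to them, and where a whole thing is asked for, a point or a joint stands for the part that bears it (a point fixed in the world has none). Each returns a list of dicts, best first, with "conf" (0 to 1); they miss things now and then, are a little off and sometimes report something else, mostly with a low value. They report only what shows in the picture. A call takes as long as a camera call. They do not tell look-alikes from the thing itself.
- spotter.regions_of(camera, target): "pixels" (384x512 bool, what is visible of it) and "extent" ([centre column, centre row, width, height] in pixels, round what is visible of it).
The state is a dict: "time_s": time; "joints": joint angles; "dq": joint speeds; "tau": joint torques, N m; "eef_pos": TCP position; "ee_rot": TCP orientation; "force": force on the tool from outside, world axes, zero at the start; "wrist_torque": the same for the moment, N m; "grip_width": opening from 0.0 (shut) to 1.0 (fully open).
Only numpy, scipy, OpenCV 4.12 (cv2) and the standard library are available. Lean on these libraries where they do the work, as an engineer would, in place of code of your own. Each camera call takes 0.05 s, during which the arm holds its last target. There are 200 camera calls.

## Working session

There is one attempt and no reset: what is moved stays moved. The work goes in short steps, Python scripts to look and compute and a tool call to move; the robot and the scene stay as the last step left them, time stands still between calls to the robot, and variables do not carry over. Pictures are saved under pics/ and viewed, about 12 in all and at most 16, crops included, and the job is handed in when it is done.

Besides the shell and the picture viewer there is one more tool, called after "Request:" as name(argument=value, ...) on one line, values as JSON. step_arm: Moves the arm, as the interface text tells. Its arguments: {"type":"object","properties":{"plan":{"type":"string"},"grip_force":{"type":"number"}},"required":["plan"]}

```bash
mkdir -p pics; cat > h.py <<'E'
import numpy as np, cv2
from rig import readout, cams, workorder, spotter, ctrl
def cam(n):
    i=cams.camera_info(n); f=192/np.tan(np.radians(i["vfov"])/2)
    R=cv2.Rodrigues(np.array(i["rvec"],float))[0]; t=np.array(i["tvec"],float).ravel()
    return f,i["cx"],i["cy"],R,t
def cloud(n,d):
    f,cx,cy,R,t=cam(n); v,u=np.mgrid[0:384,0:512]
    P=np.stack([(u-cx)/f*d,(v-cy)/f*d,d],-1)
    return (P-t)@R
def proj(n,p):
    f,cx,cy,R,t=cam(n); c=np.atleast_2d(p)@R.T+t
    return np.c_[f*c[:,0]/c[:,2]+cx, f*c[:,1]/c[:,2]+cy]
def ray_at(n,uv,z):
    f,cx,cy,R,t=cam(n); o=-R.T@t; uv=np.atleast_2d(uv)
    r=np.c_[(uv[:,0]-cx)/f,(uv[:,1]-cy)/f,np.ones(len(uv))]@R
    return o+r*((z-o[2])/r[:,2])[:,None]
def save(img,name,s=1): cv2.imwrite("pics/"+name,cv2.resize(img[...,::-1],None,fx=s,fy=s,interpolation=cv2.INTER_CUBIC))
E
python3 - <<'E'
from h import *
for n in("scene","top"):
    im,d=cams.capture(n); save(im,n+"0.png",1.5); np.savez(n+"0.npz",im=im,d=d); i=cams.camera_info(n); print(i, -cam(n)[3].T@cam(n)[4])
print(readout.sense()); print(ctrl.hold_point_z,dir(ctrl))
E
```

```text
{'vfov': 54.51543006945919, 'cx': 258.49220627947403, 'cy': 194.88024950447272, 'rvec': array([ 0.78484129,  2.42295857, -1.29240261]), 'tvec': array([ 405.30711567,  -93.5945491 , 1503.19723627])} [1085.23984861  819.7948398   763.43082227]
{'vfov': 44.991166444753716, 'cx': 256.554685035352, 'cy': 193.42039730975313, 'rvec': array([ 2.16380692, -2.1477767 ,  0.13223136]), 'tvec': array([  20.54629764,  517.25023941, 1679.71126874])} [ 303.84212833   19.55126182 1731.09722895]
{'time_s': 0.1, 'joints': array([ 1.10658778e+00,  3.13381422e-01,  1.49833971e+00, -4.67086438e-06,
        1.33100925e+00, -2.23370604e-01]), 'dq': array([-6.62766300e-04, -2.11607483e-03, -1.07145937e-03, -2.32808552e-06,
        2.17123549e-03, -9.13853537e-04]), 'tau': array([ 2.55412764e-03, -4.12903154e+01, -2.60146129e+01, -1.13709473e-04,
        2.91497730e-03, -3.47468657e-06]), 'eef_pos': array([125.11598221, 509.64218017, 230.80682274]), 'ee_rot': array([-1.89604306e-04,  1.20127585e-01,  9.92758299e-01, -5.36341220e-04]), 'force': array([-0.56840629,  0.62711211,  0.03827029]), 'wrist_torque': array([-0.01445931,  0.03540756,  0.04460596]), 'grip_width': 0.9992752456688819}
18.700000000000003 ['PlanningError', '__class__', '__delattr__', '__dict__', '__dir__', '__doc__', '__eq__', '__format__', '__ge__', '__getattribute__', '__getstate__', '__gt__', '__hash__', '__init__', '__init_subclass__', '__le__', '__lt__', '__module__', '__ne__', '__new__', '__reduce__', '__reduce_ex__', '__repr__', '__setattr__', '__sizeof__', '__str__', '__subclasshook__', '__weakref__', 'hold_point_z']
```

View pics/top0.png

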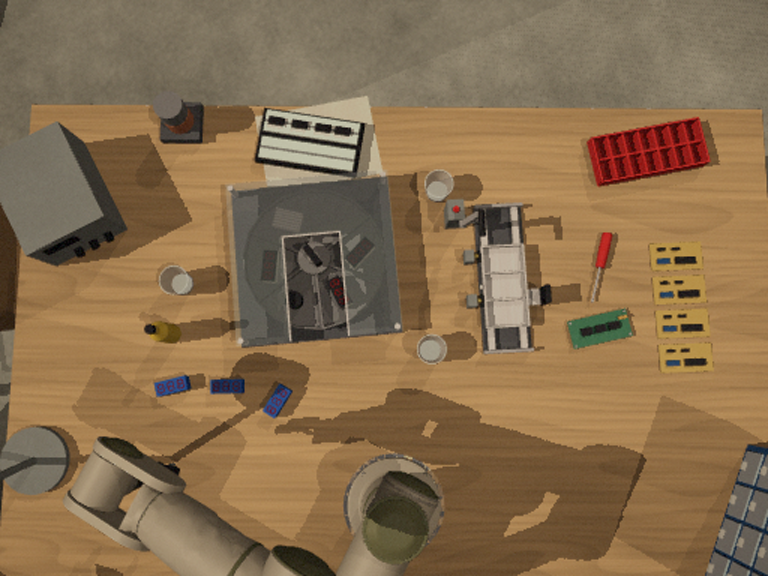

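View pics/scene0.png

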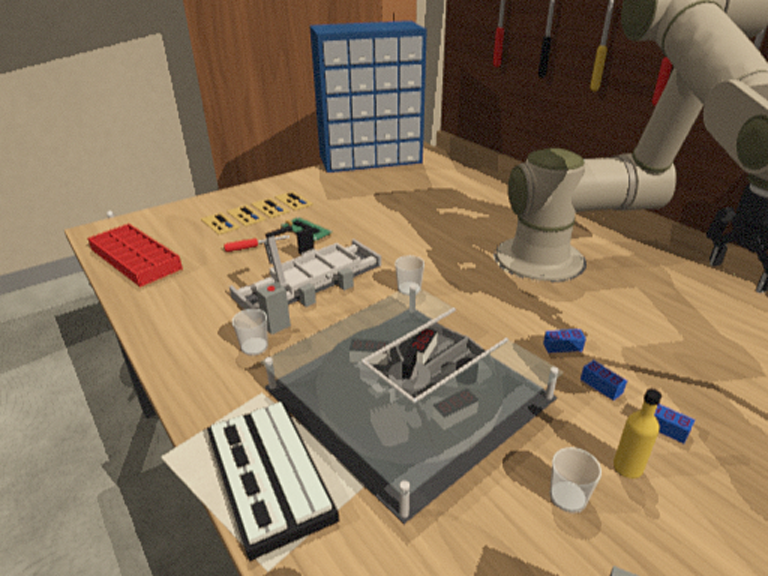

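```bash
python3 - <<'E'
from h import *
z=np.load("top0.npz"); im,d=z["im"],z["d"]
c=im[110:240,140:280].astype(float); c=np.clip(255*(c/255)**0.5,0,255).astype(np.uint8)
c2=im[110:250,280:390]
a=cv2.resize(c,None,fx=4,fy=4,interpolation=cv2.INTER_CUBIC); save(a,"car0.png")
cams.capture("top")
W=cloud("top",d)
for n in("display0","heatsink","capacitor","carousel","turn_knob","rail_slide","carrier","carrier_handle","contact_arm","contact_grip"):
    for r in spotter.regions_of("top",n)[:4]:
        p=r["pixels"]; w=W[p]; print(n,round(r["conf"],2),np.round(r["extent"],1),np.round(np.median(w,0)),np.round(np.percentile(w[:,2],[5,50,95])),p.sum())
# guard legs corner by pixels (1.5x)
for uv in[(230,188),(384,180),(397,327),(239,343)]: print("leg",ray_at("top",[uv[0]/1.5,uv[1]/1.5],72).round(1))
for uv in[(283,236),(341,232)]: print("notch corner",ray_at("top",[uv[0]/1.5,uv[1]/1.5],68).round(1))
print("knob",ray_at("top",[313/1.5,257/1.5],96).round(1))
E
```

```text
display0 0.74 [221.9 195.6  14.4  20.7] [515. 139.  52.] [45. 52. 59.] 160
display0 0.69 [114.7 257.3  26.4  13.6] [281. 537.  34.] [21. 34. 40.] 214
display0 0.67 [152.6 260.5  21.4   7.6] [278. 408.  34.] [28. 34. 41.] 178
capacitor 0.63 [343.  191.9  51.7  56.9] [ 521. -275.   28.] [20. 28. 48.] 1819
carousel 0.89 [211.8 171.8 119.1 118.2] [615. 208.  68.] [55. 68. 75.] 9819
turn_knob 0.67 [343.2 189.3  47.8  55.6] [ 521. -275.   28.] [20. 28. 49.] 1813
turn_knob 0.57 [208.9 189.3  40.8  61.5] [551. 199.  21.] [12. 21. 58.] 2006
rail_slide 0.59 [333.4 185.   74.1 104.4] [ 555. -260.   25.] [  2.  25. 104.] 3866
carrier 0.78 [342.5 190.4  45.8  55. ] [ 520. -275.   28.] [20. 28. 47.] 1754
carrier_handle 0.77 [344.8 191.6  46.8  60.9] [ 523. -274.   28.] [19. 28. 48.] 1861
contact_arm 0.62 [317.1 149.1  19.4  17.6] [ 666. -185.  201.] [111. 201. 211.] 138
contact_arm 0.25 [345.  190.9  43.   54.9] [ 522. -277.   28.] [20. 28. 48.] 1767
contact_grip 0.44 [315.  148.9  19.3  15.6] [ 667. -186.  179.] [  6. 179. 210.] 191
leg [[761.6 405.6  72. ]]
leg [[784.4  28.4  72. ]]
leg [[423.6  -5.5  72. ]]
leg [[382.6 370.8  72. ]]
notch corner [[643.6 273.2  68. ]]
notch corner [[654.5 132.1  68. ]]
knob [[587.5 196.1  96. ]]
```

View pics/car0.png

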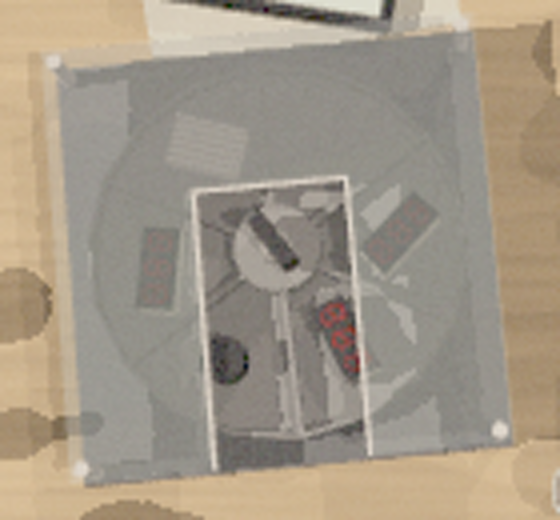

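```bash
python3 - <<'E'
from h import *
z=np.load("top0.npz"); im,d=z["im"],z["d"]
c=im[125:240,285:385]; save(c,"rail0.png",5)
W=cloud("top",d)
x=W[...,0];y=W[...,1];h=W[...,2]
m=(y<-200)&(y>-480)&(x>380)&(x<800)
for lo,hi in((60,100),(160,230),(105,160)):
    q=m&(h>lo)&(h<hi); n,l,s,c=cv2.connectedComponentsWithStats(q.astype(np.uint8))
    for i in range(1,n):
        if s[i,4]>5: w=W[l==i]; print(lo,s[i],w.mean(0).round(),w.min(0).round(),w.max(0).round())
E
```

```text
60 [361 190   7  13  72] [ 504. -361.   84.] [ 484. -370.   62.] [ 527. -354.   99.]
160 [323 140   1   6   6] [ 674. -201.  186.] [ 666. -202.  183.] [ 684. -200.  191.]
```

View pics/rail0.png

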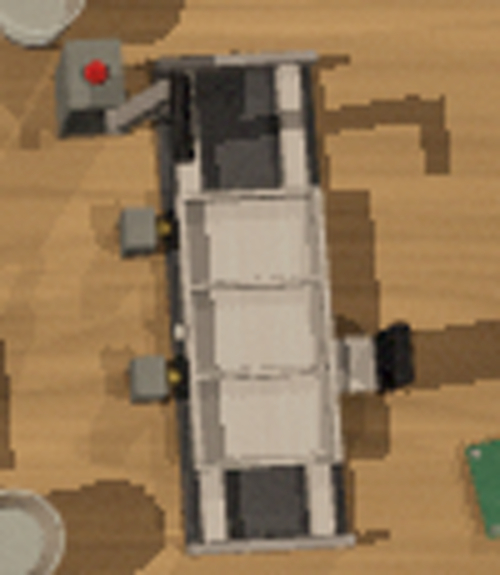

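```bash
python3 - <<'E'
from h import *
def P(l,z):
    a=np.array(l,float)/5+[285,125]; return ray_at("top",a,z).round(1)
print("rail",P([(155,65),(318,57),(353,542),(190,548)],25))
print("carr",P([(180,195),(322,188),(342,463),(195,467)],42))
print("div",P([(190,287),(325,285),(195,378),(335,375)],42))
print("handle",P([(398,355),(395,325),(412,322),(412,385),(385,392)],90))
print("post",P([(68,45),(122,40),(125,95),(62,100)],100))
print("bar",P([(172,75),(190,75),(172,155),(190,155)],190))
W=cloud("top",np.load("top0.npz")["d"])
for n,u in(("cup1",(431,348)),("cup2",(438,185)),("pcb",(600,328))):print(n,ray_at("top",[u[0]/1.5,u[1]/1.5],60).round())
s=np.load("scene0.npz");W=cloud("scene",s["d"]);m=(W[...,1]<-140)&(W[...,1]>-330)&(W[...,0]>600)&(W[...,0]<760)
q=W[m&(W[...,2]>105)];print(len(q),q[q[:,2].argsort()][::-6].round())
E
```

```text
rail [[ 729.9 -197.8   25. ]
 [ 736.9 -320.5   25. ]
 [ 372.9 -339.9   25. ]
 [ 367.6 -220.4   25. ]]
carr [[ 627.3 -213.3   42. ]
 [ 633.4 -318.4   42. ]
 [ 429.6 -329.4   42. ]
 [ 425.9 -222.2   42. ]]
div [[ 558.6 -220.    42. ]
 [ 560.8 -319.4   42. ]
 [ 491.2 -222.9   42. ]
 [ 494.1 -325.5   42. ]]
handle [[ 503.4 -360.8   90. ]
 [ 525.  -359.2   90. ]
 [ 527.2 -371.3   90. ]
 [ 482.  -370.3   90. ]
 [ 476.8 -351.    90. ]]
post [[ 725.5 -125.7  100. ]
 [ 729.4 -164.6  100. ]
 [ 689.  -166.5  100. ]
 [ 685.  -121.2  100. ]]
bar [[ 681.8 -188.2  190. ]
 [ 681.9 -200.5  190. ]
 [ 626.5 -187.7  190. ]
 [ 626.5 -199.9  190. ]]
cup1 [[375. -87.  60.]]
cup2 [[ 776. -105.   60.]]
pcb [[ 426. -494.   60.]]
272 [[ 640. -187.  210.]
 [ 625. -188.  209.]
 [ 641. -193.  208.]
 [ 652. -186.  207.]
 [ 643. -189.  207.]
 [ 653. -190.  206.]
 [ 622. -187.  205.]
 [ 666. -187.  204.]
 [ 673. -186.  203.]
 [ 634. -186.  202.]
 [ 656. -186.  201.]
 [ 682. -191.  200.]
 [ 626. -189.  198.]
 [ 633. -190.  196.]
 [ 667. -186.  194.]
 [ 671. -181.  190.]
 [ 677. -176.  187.]
 [ 679. -180.  186.]
 [ 684. -193.  182.]
 [ 669. -179.  179.]
 [ 681. -178.  176.]
 [ 674. -178.  174.]
 [ 667. -177.  172.]
 [ 668. -177.  169.]
 [ 669. -175.  166.]
 [ 668. -171.  164.]
 [ 677. -175.  162.]
 [ 675. -172.  159.]
 [ 677. -170.  157.]
 [ 672. -172.  154.]
 [ 684. -193.  152.]
 [ 666. -171.  148.]
 [ 678. -170.  146.]
 [ 684. -180.  143.]
 [ 670. -165.  142.]
 [ 677. -168.  139.]
 [ 680. -161.  135.]
 [ 673. -162.  133.]
 [ 676. -165.  128.]
 [ 665. -166.  124.]
 [ 679. -176.  120.]
 [ 680. -173.  118.]
 [ 677. -159.  117.]
 [ 676. -162.  111.]
 [ 665. -162.  107.]
 [ 710. -144.  106.]]
```

```bash
cat >> h.py <<'E'
def pose():
    s=readout.sense(); q=s["ee_rot"]; p=s["eef_pos"]
    ux=1-2*(q[2]**2+q[3]**2)
    psi=np.degrees(np.arctan2(1-2*(q[1]**2+q[3]**2),2*(q[1]*q[2]-q[0]*q[3])))
    return p,psi,s
def to(tgts,start=None):
    "tgts: list of (x,y,z,psi) -> tool rows"
    p,a=(pose()[:2] if start is None else (np.array(start[:3]),start[3]))
    for t in tgts:
        d=np.array(t[:3])-p; r=np.radians(a)
        print(t,"->",np.round([(-d[0]*np.sin(r)+d[1]*np.cos(r))/10,(d[0]*np.cos(r)+d[1]*np.sin(r))/10,-d[2]/10,-(t[3]-a)],2))
RA=np.radians(3.3); RO=np.array([551.8,-269.7])
def rail(x,y): return RO+[x*np.cos(RA)-y*np.sin(RA), x*np.sin(RA)+y*np.cos(RA)]
def st():
    p,a,s=pose(); print("t",round(s["time_s"],2),p.round(1),"psi",round(a,2),"F",s["force"].round(1),"g",round(s["grip_width"],3),"j6",s["joints"][5].round(2))
E
python3 - <<'E'
from h import *
st(); to([(430,100,230,93.3),(504,-362,200,93.3)])
to([(504,-362,200,93.3)],(430,100,230,93.3))
E
```

```text
t 0.65 [125.2 509.8 231.3] psi 76.2 F [0.5 0.2 0. ] g 0.995 j6 -0.22
(430, 100, 230, 93.3) -> [-39.37 -32.53   0.13 -17.1 ]
(504, -362, 200, 93.3) -> [-57.58 -75.63   3.13 -17.1 ]
(504, -362, 200, 93.3) -> [ -4.73 -46.55   3.    -0.  ]
```

Request:
step_arm(plan="-39.4 -32.5 0.1 -17.1 45;-39.4 -32.5 0.1 -17.1 45;-39.4 -32.5 0.1 -17.1 45;-39.4 -32.5 0.1 -17.1 45;-39.4 -32.5 0.1 -17.1 45;-39.4 -32.5 0.1 -17.1 45;-39.4 -32.5 0.1 -17.1 45;-39.4 -32.5 0.1 -17.1 45;-39.4 -32.5 0.1 -17.1 45;-39.4 -32.5 0.1 -17.1 45")

```text
time_s: 1.65
eef_pos: [418.6, 115.3, 230.6]
ee_rot: [0.0, -0.029, 1.0, 0.0]
force: [1.6, 0.9, -0.7]
grip_width: 0.448
```

Request:
step_arm(plan="-4.7 -46.6 3 0 45;-4.7 -46.6 3 0 45;-4.7 -46.6 3 0 45;-4.7 -46.6 3 0 45;-4.7 -46.6 3 0 45;-4.7 -46.6 3 0 45;-4.7 -46.6 3 0 45;-4.7 -46.6 3 0 45;-4.7 -46.6 3 0 45;-4.7 -46.6 3 0 45")

```text
time_s: 2.65
eef_pos: [491.0, -349.1, 199.3]
ee_rot: [-0.0, -0.027, 1.0, -0.0]
force: [0.3, 0.8, -0.6]
grip_width: 0.45
```

```bash
python3 - <<'E'
from h import *
st(); to([(504,-362,62,93.3)])
s=np.load("scene0.npz");W=cloud("scene",s["d"]);m=(W[...,1]<-330)&(W[...,1]>-390)&(W[...,0]>440)&(W[...,0]<560)&(W[...,2]>70)
q=W[m];print(len(q),q.min(0).round(),q.max(0).round(),np.median(q,0).round())
E
```

```text
t 2.65 [ 491.  -349.1  199.3] psi 93.13 F [ 0.3  0.8 -0.6] g 0.45 j6 -2.44
(504, -362, 62, 93.3) -> [-1.23 -1.36 13.73 -0.17]
67 [ 483. -368.   70.] [ 531. -351.   93.] [ 511. -358.   84.]
```

Request:
step_arm(plan="-1.3 -1.3 0 0 45;-1.3 -1.3 5 0 45;-1.3 -1.3 10 0 45;-1.3 -1.3 13.7 0 45;-1.3 -1.3 13.7 0 45;-1.3 -1.3 13.7 0 5;-1.3 -1.3 13.7 0 5;-1.3 -1.3 13.7 0 5;-1.3 -1.3 13.7 0 5;-1.3 -1.3 13.7 0 5", grip_force=30)

```text
time_s: 3.65
eef_pos: [506.0, -362.9, 65.9]
ee_rot: [0.002, -0.028, 1.0, -0.006]
force: [2.8, -24.2, -17.0]
grip_width: 0.155
```

Request:
step_arm(plan="0 -0.1 0 0 5;0.5 -0.2 0 0 5;1.2 -0.2 0 0 5;1.9 -0.2 0 0 5;2.6 -0.2 0 0 5;3.3 -0.2 0 0 5;3.7 -0.2 0 0 5;4 -0.2 0 0 5;4 -0.2 0 0 5")

```text
time_s: 4.55
eef_pos: [465.7, -365.4, 65.8]
ee_rot: [0.002, -0.029, 1.0, -0.004]
force: [-1.2, -16.2, -12.1]
grip_width: 0.162
```

```bash
python3 - <<'E'
from h import *
st(); im,d=cams.capture("top"); save(im[130:250,280:390],"r1.png",5)
s,d=cams.capture("scene"); 
st()
E
```

```text
t 4.55 [ 465.7 -365.4   65.8] psi 93.28 F [ -1.2 -16.2 -12.1] g 0.162 j6 -2.49
t 4.65 [ 465.7 -365.5   65.8] psi 93.28 F [ -1.5 -14.4 -10.8] g 0.16 j6 -2.49
```

View pics/r1.png

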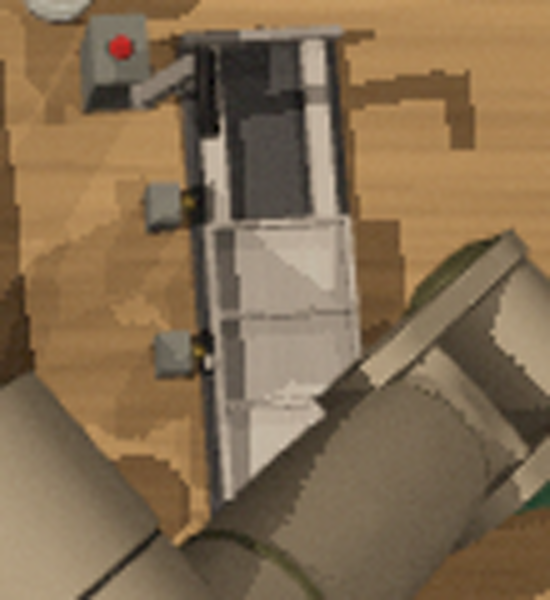

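Request:
step_arm(plan="0.3 -0.1 0 0 5;0.4 -0.1 0 0 5;0.4 -0.1 0 0 5")

```text
time_s: 4.95
eef_pos: [463.8, -365.6, 65.8]
ee_rot: [0.003, -0.029, 1.0, -0.004]
force: [11.3, -9.9, -14.8]
grip_width: 0.158
```

Request:
step_arm(plan="0.2 0 0 0 5;0.4 0 0 0 5;0.4 0 0 0 5")

```text
time_s: 5.25
eef_pos: [462.7, -365.7, 66.2]
ee_rot: [0.007, -0.028, 1.0, -0.005]
force: [29.6, -9.5, -20.6]
grip_width: 0.156
```

Request:
step_arm(plan="0.2 0 0 0 5;0.2 0 0 0 5")

```text
time_s: 5.45
eef_pos: [461.5, -365.8, 66.5]
ee_rot: [0.008, -0.029, 1.0, -0.005]
force: [33.3, -8.6, -20.0]
grip_width: 0.16
```

```bash
python3 - <<'E'
from h import *
st(); im,d=cams.capture("top"); np.savez("t1.npz",im=im,d=d)
o=np.load("top0.npz")["im"]
def prof(im,off):
    # intensity along rail-x line at z=42, averaged across y -30..30
    xs=np.arange(-60,120,1.0); v=np.zeros(len(xs))
    g=cv2.cvtColor(im,cv2.COLOR_RGB2GRAY).astype(np.float32)
    for y in range(-20,40,4):
        pts=np.array([[*rail(x,y),42] for x in xs]); uv=proj("top",pts).astype(np.float32)
        v+=cv2.remap(g,uv[:,:1],uv[:,1:],1)[:,0]
    return xs,v/15
a=prof(o,0);b=prof(im,0)
print(np.round(a[1][::3]),np.round(b[1][::3]))
for p in(a,b):
    k=p[1]; j=[i for i in range(5,175) if k[i-4]-k[i+4]>40]; print(p[0][j])
E
```

```text
t 5.45 [ 461.5 -365.8   66.5] psi 93.27 F [ 33.3  -8.6 -20. ] g 0.16 j6 -2.5
[157. 147. 161. 163. 173. 178. 179. 179. 179. 179. 178. 178. 178. 178.
 178. 178. 178. 177. 175. 169. 168. 170. 161. 137. 158. 167. 176. 178.
 179. 178. 178. 178. 177. 177. 177. 177. 177. 179. 179. 178. 172. 169.
 168. 168. 158. 127. 141. 129.  81.  71.  69.  69.  68.  68.  68.  69.
  68.  69.  69.  67.] [153. 153. 153. 152. 149. 146. 143. 143. 137. 126. 138. 148. 154. 154.
 154. 154. 154. 155. 157. 158. 160. 165. 167. 167. 169. 168. 163. 160.
 160. 161. 152. 132. 138. 117.  78.  70.  70.  71.  72.  72.  72.  71.
  71.  71.  71.  72.  72.  72.  72.  71.  71.  71.  69.  69.  70.  70.
  69.  70.  70.  68.]
[71. 72. 80. 81. 82. 83. 84. 85. 86.]
[37. 38. 39. 40. 41. 42. 43.]
```

Request:
step_arm(plan="0.2 0 0 0 5;0.2 0 0 0 5")

```text
time_s: 5.7
eef_pos: [459.9, -365.9, 66.9]
ee_rot: [0.008, -0.029, 1.0, -0.005]
force: [34.1, -7.4, -16.4]
grip_width: 0.157
```

Request:
step_arm(plan="0.2 0 0 0 5;0.2 0 0 0 5")

```text
time_s: 5.9
eef_pos: [458.2, -366.0, 67.3]
ee_rot: [0.009, -0.029, 1.0, -0.005]
force: [36.1, -6.2, -15.1]
grip_width: 0.158
```

Request:
step_arm(plan="0.2 0 0 0 5;0.2 0 0 0 5")

```text
time_s: 6.1
eef_pos: [456.4, -366.1, 67.6]
ee_rot: [0.009, -0.029, 1.0, -0.006]
force: [36.1, -5.5, -11.8]
grip_width: 0.155
```

```bash
cat >> h.py <<'E'
def edge():
    im,d=cams.capture("top"); g=cv2.cvtColor(im,cv2.COLOR_RGB2GRAY).astype(np.float32)
    xs=np.arange(-20,190,.5); v=0
    for y in range(-20,40,4):
        uv=proj("top",np.array([[*rail(x,y),42] for x in xs])).astype(np.float32); v=v+cv2.remap(g,uv[:,:1],uv[:,1:],1)[:,0]
    v=cv2.GaussianBlur(v.reshape(-1,1),(1,9),0)[:,0]; dv=np.gradient(v); i=dv.argmin(); print("edge",xs[i],dv[i]); return im,d
E
python3 - <<'E'
from h import *
im,d=edge(); 
g=cv2.cvtColor(np.load("t1.npz")["im"],cv2.COLOR_RGB2GRAY)
st()
save(im[150:250,300:390],"r2.png",6)
E
```

```text
edge 39.5 -108.40314
t 6.15 [ 456.4 -366.1   67.6] psi 93.28 F [ 36.6  -5.3 -10.9] g 0.154 j6 -2.51
```

View pics/r2.png

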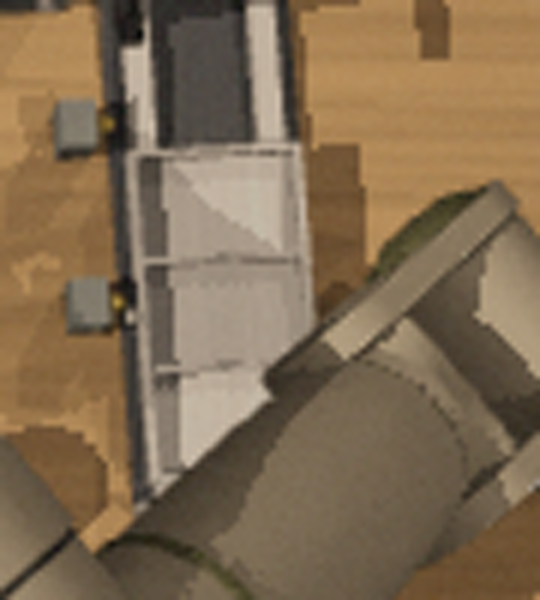

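Request:
step_arm(plan="-0.3 0 0 0 5;-0.6 0 0 0 45;-0.6 0 0 0 45;-0.6 0 0 0 45;-0.6 0 0 0 45;-0.6 0 -5 0 45;-0.6 0 -10 0 45;-0.6 0 -10 0 45")

```text
time_s: 6.95
eef_pos: [457.1, -365.5, 170.4]
ee_rot: [0.004, -0.029, 1.0, -0.005]
force: [0.9, 0.4, -1.0]
grip_width: 0.452
```

```bash
python3 - <<'E'
from h import *
st(); to([(480,-50,190,93.3),(480,-50,190,110)])
E
```

```text
t 6.95 [ 457.1 -365.5  170.4] psi 93.3 F [ 0.9  0.4 -1. ] g 0.452 j6 -2.5
(480, -50, 190, 93.3) -> [-4.1  31.36 -1.96 -0.  ]
(480, -50, 190, 110) -> [ -4.1   31.36  -1.96 -16.7 ]
```

```bash
python3 - <<'E'
from h import *
to([(350,-30,230,110)])
E
```

```text
(350, -30, 230, 110) -> [  8.77  34.11  -5.96 -16.7 ]
```

Request:
step_arm(plan="-4.1 31.4 -5 -16.7 45;-4.1 31.4 -5 -16.7 45;-4.1 31.4 -5 -16.7 45;-4.1 31.4 -5 -16.7 45;-4.1 31.4 -5 -16.7 45;-4.1 31.4 -5 -16.7 45;-4.1 31.4 -5 -16.7 45")

```text
time_s: 7.65
eef_pos: [478.0, -44.2, 214.1]
ee_rot: [0.0, -0.175, 0.985, 0.0]
force: [0.6, 0.4, -0.1]
grip_width: 0.45
```

```bash
python3 - <<'E'
from h import *
st(); im,d=edge(); np.savez("t2.npz",im=im,d=d)
c=cv2.resize(im[140:250,300:380],None,fx=5,fy=5,interpolation=cv2.INTER_CUBIC)
k=im[110:240,160:260]; k=np.clip(255*(k/255)**.6,0,255).astype(np.uint8); k=cv2.resize(k,None,fx=4.2,fy=4.23,interpolation=cv2.INTER_CUBIC)[:550]
save(np.hstack([c,k[:c.shape[0]] if k.shape[0]>=550 else cv2.resize(k,(k.shape[1],550))])[:,:820],"r3.png",.97)
E
```

```text
t 7.65 [478.  -44.2 214.1] psi 110.16 F [ 0.6  0.4 -0.1] g 0.45 j6 -2.26
edge 39.5 -118.64917
```

View pics/r3.png

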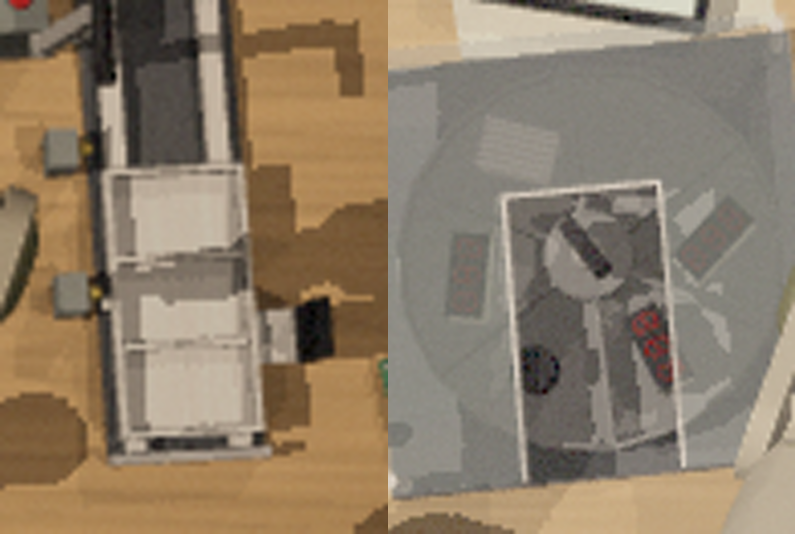

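```bash
python3 - <<'E'
from h import *
z=np.load("t2.npz"); im,d=z["im"],z["d"]
v,u=np.mgrid[0:384,0:512]
W=ray_at("top",np.c_[u.ravel(),v.ravel()],96.).reshape(384,512,3)
g=im.max(2); m=(np.hypot(W[...,0]-588,W[...,1]-197)<30)&(g<70)
n,l,s,c=cv2.connectedComponentsWithStats(m.astype(np.uint8)); i=1+s[1:,4].argmax(); print(s[i])
q=W[l==i][:,:2]; (c,sz,a)=cv2.minAreaRect(q.astype(np.float32)); print(c,sz,a)
mu=q.mean(0); w,V=np.linalg.eigh(np.cov((q-mu).T)); print("bar",mu,np.degrees(np.arctan2(V[1,1],V[0,1])),np.sqrt(w*12))
dd=cloud("top",d)[l==i]; print("depth",np.median(dd,0))
p,a,s=pose()
E
```

```text
[203 164  14  14 130]
(595.861328125, 188.68109130859375) (58.492305755615234, 37.10417556762695) 40.30965042114258
bar [593.13094484 189.77665316] -135.96623799861274 [34.73899258 52.0441247 ]
depth [597.92191555 190.55704454  79.28961779]
```

```bash
python3 - <<'E'
from h import *
z=np.load("t2.npz"); im,d=z["im"],z["d"]
v,u=np.mgrid[0:384,0:512]
W=ray_at("top",np.c_[u.ravel(),v.ravel()],96.).reshape(384,512,3)
g=im.max(2); print(g[160:182,198:220])
for th in(40,48,55):
    m=(np.hypot(W[...,0]-588,W[...,1]-195)<36)&(g<th)
    n,l,s,c=cv2.connectedComponentsWithStats(m.astype(np.uint8),connectivity=4); i=1+s[1:,4].argmax()
    q=W[l==i][:,:2]; mu=q.mean(0); w,V=np.linalg.eigh(np.cov((q-mu).T)); print(th,len(q),mu,np.degrees(np.arctan2(V[1,1],V[0,1])),np.sqrt(w*12))
E
```

```text
[[ 67  66  63  70  69  71  68  50  91 107  65  51  51  49  47  47  46  91
   94  97 112 112]
 [ 65  66  64  65  65  49  51  56 101  98  92  81  82  64  65  46  46  90
   95  87  91  93]
 [ 47  48  47  47  50  48  34 110 110  96  93  95  95  95  97  83  63  52
   49  47  40  47]
 [ 47  44  46  49  70  62  38  48  88 105 104 104 104 101 102 101 102  89
   51  48  47  59]
 [ 48  48  46  76  57  39  37  32  64  98 103 100  55  57  55  54  54  54
   57  46  52  40]
 [ 46  40  67  84  43  36  38  40  44  59  97  62  57  59  58  54  55  58
   57  51  57  49]
 [ 49  48 104 101  74  36  34  30  27  27  46  54  54  55  56  58  53  56
   59  54  49  29]
 [ 74  90 106 102 104  39  38  40  38  33  26  61  58  56  56  56  52  55
   56  55  54  47]
 [ 63 123 122 105 104  82  45  31  39  38  28  41  74  72  57  60  55  58
   55  53  53  49]
 [ 67 124 123 123  96  96  62  41  38  31  28  22  44  70  59  58  56  50
   51  60  59  46]
 [ 84 121 123 125  94  95  92  78  41  33  25  33  28  42  65  55  55  52
   57  56  56  56]
 [ 84 120 121 115  95  94  93 123  64  30  25  32  27  22  66  58  53  61
   
[... 485 characters left out ...]
6  56  92  96  94  92  95  95  95  93  95  97  79  31  25  60 101  65
   60  61  47  45]
 [ 42  47  85  89  93  94  96  93  93  93  95  96  94  78 101 104 104 104
  102  88  41  45]
 [ 47  47  92  78  93  94  95  94  97  95  96  93  96  92  93 105 102 100
   88  42  42  48]
 [ 50  45  38  40  72  92  93  99  97  93  92  94  92  91  95 103 102  75
   37  41  39  42]
 [ 48  39  44  45  48  67  85  92  90  95  94  92  93  92  98  72  66  32
   39  43  44  47]]
40 60 [590.36619025 196.62686275] -140.7126497598294 [14.37189726 59.84223889]
48 74 [591.41248892 197.49280029] -140.54006733152983 [16.16605852 59.65155513]
55 82 [591.59404039 196.55260295] -140.10300703270678 [19.28961243 59.68419329]
```

```bash
python3 - <<'E'
from h import *
to([(590,198,150,129.5),(590,198,70,129.5)])
E
```

```text
(590, 198, 150, 129.5) -> [-18.82  18.77   6.43 -19.29]
(590, 198, 70, 129.5) -> [-18.82  18.77  14.43 -19.29]
```

Request:
step_arm(plan="-18.8 18.8 6.4 -19.3 45;-18.8 18.8 6.4 -19.3 45;-18.8 18.8 6.4 -19.3 45;-18.8 18.8 6.4 -19.3 45;-18.8 18.8 6.4 -19.3 45;-18.8 18.8 6.4 -19.3 45;-18.8 18.8 6.4 -19.3 45;-18.8 18.8 10 -19.3 45;-18.8 18.8 14.4 -19.3 45;-18.8 18.8 14.4 -19.3 45", grip_force=25)

```text
time_s: 8.7
eef_pos: [587.6, 191.6, 64.2]
ee_rot: [-0.005, -0.336, 0.942, 0.001]
force: [-0.7, 0.7, -0.6]
grip_width: 0.446
```

Request:
step_arm(plan="0 0 0 0 5;0 0 0 0 5;0 0 0 0 5;0 0 0 0 5;0 0 0 0 5")

```text
time_s: 9.2
eef_pos: [588.8, 195.2, 71.0]
ee_rot: [-0.001, -0.337, 0.942, 0.002]
force: [-11.5, 9.1, -1.7]
grip_width: 0.184
```

```bash
python3 - <<'E'
from h import *
st()
E
```

```text
t 9.2 [588.8 195.2  71. ] psi 129.36 F [-11.5   9.1  -1.7] g 0.184 j6 -2.13
```

Request:
step_arm(plan="0 0.1 0 1.5 5;0 0.1 0 4.5 5;0 0.1 0 9 5;0 0.1 0 14 5;0 0.1 0 19 5;0 0.1 0 24 5;0 0.1 0 29 5;0 0.1 0 32 5;0 0.1 0 33.5 5;0 0.1 0 34 5")

```text
time_s: 10.2
eef_pos: [586.7, 200.0, 71.0]
ee_rot: [-0.003, -0.047, 0.999, 0.004]
force: [-16.9, 30.0, -0.7]
grip_width: 0.183
```

Request:
step_arm(plan="0 0 0 0 5;0 0 0 0 45;0 0 0 0 45;0 0 0 0 45;0 0 -5 0 45;0 0 -8 0 60;0 0 -8 0 60")

```text
time_s: 10.9
eef_pos: [592.5, 193.9, 155.2]
ee_rot: [0.005, -0.046, 0.999, 0.0]
force: [-0.8, -0.3, 0.4]
grip_width: 0.599
```

```bash
python3 - <<'E'
from h import *
st(); to([(420,60,230,95)])
E
```

```text
t 10.9 [592.5 193.9 155.2] psi 95.26 F [-0.8 -0.3  0.4] g 0.599 j6 -1.53
(420, 60, 230, 95) -> [ 18.4  -11.76  -7.48   0.26]
```

Request:
step_arm(plan="16 -15 -5 0 60;16 -15 -5 0 60;16 -15 -5 0 60;16 -15 -5 0 60;16 -15 -5 0 60")

```text
time_s: 11.4
eef_pos: [442.8, 27.9, 200.3]
ee_rot: [0.001, -0.045, 0.999, -0.0]
force: [-0.1, 0.4, 0.8]
grip_width: 0.603
```

```bash
cat >> h.py <<'E'
def disp(name="n",z=52,c0=(476,190),R=75,view=True):
    im,d=cams.capture("top"); np.savez("last.npz",im=im,d=d)
    v,u=np.mgrid[0:384,0:512]; W=ray_at("top",np.c_[u.ravel(),v.ravel()],float(z)).reshape(384,512,3)
    out=[]
    for r in spotter.regions_of("top","display0"):
        q=W[r["pixels"]][:,:2]; (c,sz,a)=cv2.minAreaRect(q.astype(np.float32)); mu=q.mean(0); w,V=np.linalg.eigh(np.cov((q-mu).T))
        print("disp",round(r["conf"],2),"mean",mu.round(1),"long axis deg",np.degrees(np.arctan2(V[1,1],V[0,1])).round(1),"size",np.sqrt(w*12).round(1),"rect",np.round(c,1),np.round(sz,1),round(a,1),"depthz",np.median(cloud("top",d)[r["pixels"]][:,2]).round())
    k=im[120:240,150:270]; k=np.clip(255*(k/255)**.6,0,255).astype(np.uint8); save(k,name+".png",5)
E
python3 - <<'E'
from h import *
st(); disp("c1")
E
```

```text
t 11.4 [442.8  27.9 200.3] psi 95.18 F [-0.1  0.4  0.8] g 0.603 j6 -1.86
disp 0.81 mean [247.9 280.1] long axis deg 147.7 size [35.9 75.7] rect [247.7 280. ] [36.6 77.2] 58.8 depthz 33.0
disp 0.65 mean [488.8 190.3] long axis deg 178.4 size [36.4 75.2] rect [487.5 190.1] [77.2 36.5] 1.1 depthz 52.0
disp 0.6 mean [281.  402.2] long axis deg 92.3 size [33.4 82.3] rect [280.1 401.5] [32.  79.7] 0.4 depthz 34.0
disp 0.54 mean [281.2 532.7] long axis deg 106.3 size [31.  83.1] rect [281.1 532.7] [31.5 82.9] 16.0 depthz 34.0
```

View pics/c1.png

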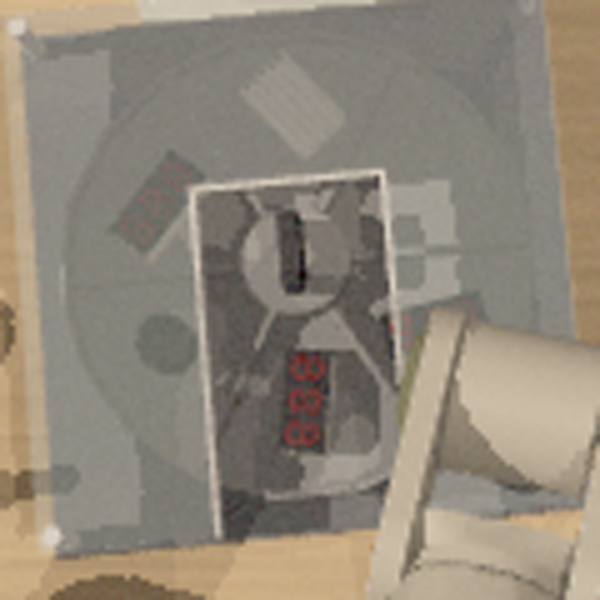

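```bash
python3 - <<'E'
from h import *
to([(488,192,120,88.4),(488,192,34,88.4)])
E
```

```text
(488, 192, 120, 88.4) -> [-5.88 15.94  8.05  6.7 ]
(488, 192, 34, 88.4) -> [-5.88 15.94 16.65  6.7 ]
```

Request:
step_arm(plan="-5.9 15.9 5 6.7 60;-5.9 15.9 8 6.7 60;-5.9 15.9 8 6.7 60;-5.9 15.9 8 6.7 60;-5.9 15.9 8 6.7 60;-5.9 15.9 11 6.7 60;-5.9 15.9 14 6.7 60;-5.9 15.9 15.7 6.7 60;-5.9 15.9 16.6 6.7 60;-5.9 15.9 16.6 6.7 60", grip_force=40)

```text
time_s: 12.5
eef_pos: [488.5, 193.6, 32.8]
ee_rot: [-0.001, 0.012, 1.0, -0.0]
force: [0.3, -0.1, -0.6]
grip_width: 0.599
```

Request:
step_arm(plan="0 0 0 0 15;0 0 0 0 15;0 0 0 0 15;0 0 0 0 15;0 0 0 0 15;0 0 -1 0 15;0 0 -4 0 15;0 0 -8 0 15;0 0 -11 0 15")

```text
time_s: 13.4
eef_pos: [488.8, 194.0, 146.1]
ee_rot: [0.001, 0.012, 1.0, 0.0]
force: [0.2, -0.1, -1.6]
grip_width: 0.386
```

```bash
python3 - <<'E'
from h import *
st(); b=rail(0,0); print(b,rail(-65,0),rail(-130,0)); to([(480,-80,145,46),(*b,145,3.3)])
E
```

```text
t 13.4 [488.8 194.  146.1] psi 88.61 F [ 0.2 -0.1 -1.6] g 0.386 j6 -1.39
[ 551.8 -269.7] [ 486.90778192 -273.44166175] [ 422.01556384 -277.1833235 ]
(480, -80, 145, 46) -> [  0.21 -27.41   0.11  42.61]
(np.float64(551.8), np.float64(-269.7), 145, 3.3) -> [ -7.43 -46.2    0.11  85.31]
```

Request:
step_arm(plan="-0.5 -5 0 8.5 15;-1 -10 0 17 15;-1.2 -15 0 25.5 15;-1.4 -20 0 34 15;-1.6 -25 0 42.5 15;-1.8 -30 0 51 15;-2 -34.5 0 59.5 15;-4 -39 0 68 15;-6 -43 0 76.5 15;-7.2 -46.2 0 85.3 15")

```text
time_s: 14.4
eef_pos: [549.8, -272.1, 143.9]
ee_rot: [0.0, 0.688, 0.726, 0.0]
force: [0.0, -0.1, -0.2]
grip_width: 0.388
```

```bash
python3 - <<'E'
from h import *
st(); to([(550,-271,80,3.3),(550,-271,43,3.3)])
im,d=cams.capture("top"); s,_=cams.capture("scene")
a=cv2.resize(im[130:250,280:390],(505,550)); save(a,"p1.png"); st()
E
```

```text
t 14.4 [ 549.8 -272.1  143.9] psi 3.09 F [ 0.  -0.1 -0.2] g 0.388 j6 -0.7
(550, -271, 80, 3.3) -> [ 0.11  0.03  6.39 -0.21]
(550, -271, 43, 3.3) -> [ 0.11  0.03 10.09 -0.21]
t 14.5 [ 549.6 -273.4  143.4] psi 3.1 F [ 0.9  1.2 -0.6] g 0.386 j6 -0.71
```

Request:
step_arm(plan="0.2 0 3 0 15;0.2 0 6 0 15;0.2 0 8 0 15;0.2 0 9 0 15;0.2 0 9.6 0 15;0.2 0 9.9 0 15;0.2 0 10.1 0 15;0.2 0 10.1 0 15")

```text
time_s: 15.3
eef_pos: [549.4, -267.8, 42.9]
ee_rot: [0.0, 0.685, 0.728, 0.0]
force: [-0.2, 0.1, -1.2]
grip_width: 0.385
```

```bash
python3 - <<'E'
from h import *
st()
E
```

```text
t 15.3 [ 549.4 -267.8   42.9] psi 3.52 F [-0.2  0.1 -1.2] g 0.385 j6 -0.71
```

Request:
step_arm(plan="-0.2 0 0.1 0 15;-0.2 0 0.15 0 15;-0.2 0 0.15 0 48;-0.2 0 0.15 0 52;-0.2 0 0.15 0 52;-0.2 0 -2 0 52;-0.2 0 -6 0 55;-0.2 0 -10 0 55")

```text
time_s: 16.1
eef_pos: [549.0, -269.6, 143.2]
ee_rot: [-0.001, 0.685, 0.728, -0.0]
force: [-0.2, -0.4, -0.0]
grip_width: 0.551
```

```bash
python3 - <<'E'
from h import *
st(); to([(400,-130,200,95.5),(400,-130,200,-50)])
to([(586.5,201,130,95.5),(586.5,201,71,95.5)],(400,-130,200,95.5))
E
```

```text
t 16.1 [ 549.  -269.6  143.2] psi 3.5 F [-0.2 -0.4 -0. ] g 0.551 j6 -0.71
(400, -130, 200, 95.5) -> [ 14.84 -14.02  -5.68 -92.  ]
(400, -130, 200, -50) -> [ 14.84 -14.02  -5.68  53.5 ]
(586.5, 201, 130, 95.5) -> [-21.74  31.16   7.    -0.  ]
(586.5, 201, 71, 95.5) -> [-21.74  31.16  12.9   -0.  ]
```

Request:
step_arm(plan="5 -2 0 -8.5 45;10 -4 0 -17 45;15 -5 0 -25.5 45;20 -4.5 0 -34 45;25 -3 0 -42.5 45;30 -1 0 -51 45;35 1.5 0 -59.5 45;40 4 0 -68 45;44 5.6 0 -76.5 45;46.7 6.6 0 -85 45")

```text
time_s: 17.1
eef_pos: [587.1, 202.6, 142.3]
ee_rot: [0.0, 0.01, 1.0, -0.0]
force: [0.7, -1.1, -0.5]
grip_width: 0.45
```

```bash
python3 - <<'E'
from h import *
st(); to([(586.5,201,71,95.3)])
im,d=edge(); save(im[130:250,290:390],"p2.png",5)
E
```

```text
t 17.1 [587.1 202.6 142.3] psi 88.87 F [ 0.7 -1.1 -0.5] g 0.45 j6 -1.41
(586.5, 201, 71, 95.3) -> [ 0.06 -0.16  7.13 -6.43]
edge 39.5 -90.023926
```

View pics/p2.png

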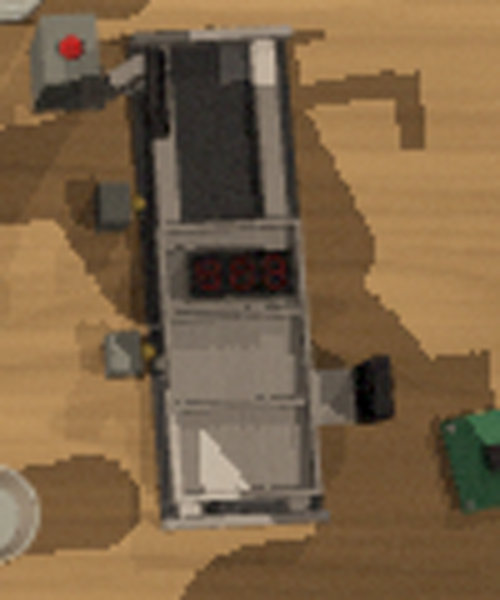

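Request:
step_arm(plan="0 -0.1 3 -6.4 45;0 -0.1 5.5 -6.4 45;0 -0.1 6.6 -6.4 45;0 -0.1 7.1 -6.4 45;0 -0.1 7.1 -6.4 45;0 -0.1 7.1 -6.4 5;0 -0.1 7.1 -6.4 5;0 -0.1 7.1 -6.4 5;0 -0.1 7.1 -6.4 5;0 -0.1 7.1 -6.4 5", grip_force=25)

```text
time_s: 18.15
eef_pos: [587.2, 200.2, 72.7]
ee_rot: [0.001, -0.043, 0.999, 0.001]
force: [-0.6, 5.8, 4.8]
grip_width: 0.179
```

Request:
step_arm(plan="0 0 0 1.5 5;0 0 0 4.5 5;0 0 0 9 5;0 0 0 14 5;0 0 0 19 5;0 0 0 24 5;0 0 0 29 5;0 0 0 34 5;0 0 0 39 5;0 0 0 44 5")

```text
time_s: 19.15
eef_pos: [589.0, 206.2, 72.8]
ee_rot: [0.003, 0.336, 0.942, 0.007]
force: [16.7, 41.6, -9.7]
grip_width: 0.18
```

Request:
step_arm(plan="0 0 0 5 5;0 0 0 10 5;0 0 0 13.5 5;0 0 0 15.5 5;0 0 0 16 5;0 0 0 16 5;0 0 0 16 45;0 0 0 16 45;0 0 0 16 45;0 0 0 16 45")

```text
time_s: 20.15
eef_pos: [586.6, 198.9, 71.4]
ee_rot: [0.0, 0.463, 0.887, -0.0]
force: [-0.2, 0.9, -1.0]
grip_width: 0.452
```

```bash
python3 - <<'E'
from h import *
st(); to([(586.5,201,150,36),(440,28,200,80)])
E
```

```text
t 20.15 [586.6 198.9  71.4] psi 34.88 F [-0.2  0.9 -1. ] g 0.452 j6 -0.47
(586.5, 201, 150, 36) -> [ 0.18  0.11 -7.86 -1.12]
(440, 28, 200, 80) -> [ -5.64 -21.8  -12.86 -45.12]
```

Request:
step_arm(plan="0 0 -5 0 55;0 0 -9 0 60;-2 -7 -11 -8.5 60;-4 -12 -12.8 -17 60;-5.6 -17 -12.8 -25.5 60;-5.6 -21.8 -12.8 -34 60;-5.6 -21.8 -12.8 -42.5 60;-5.6 -21.8 -12.8 -45 60")

```text
time_s: 20.95
eef_pos: [437.7, 26.6, 199.9]
ee_rot: [0.0, 0.087, 0.996, -0.0]
force: [0.4, 0.3, 0.5]
grip_width: 0.597
```

```bash
python3 - <<'E'
from h import *
st(); disp("c2")
E
```

```text
t 20.95 [437.7  26.6 199.9] psi 80.0 F [0.4 0.3 0.5] g 0.597 j6 -1.6
disp 0.7 mean [ 549.  -269.4] long axis deg 93.0 size [37.6 77.8] rect [ 547.8 -269.8] [36.9 80.6] 0.4 depthz 60.0
disp 0.69 mean [246.5 280.1] long axis deg 149.3 size [37.  76.4] rect [246.9 279.8] [37.8 78.3] 59.0 depthz 34.0
disp 0.57 mean [480.6 187.4] long axis deg 46.8 size [29.6 72.6] rect [481.1 187.3] [72.8 28.3] 45.7 depthz 52.0
disp 0.56 mean [280.3 533.5] long axis deg 102.4 size [32.9 81.6] rect [280.9 532.6] [34.  83.1] 14.4 depthz 34.0
disp 0.54 mean [281.2 402.3] long axis deg 93.6 size [33.7 82.5] rect [281.3 401.5] [33.6 79.7] 3.6 depthz 34.0
```

View pics/c2.png

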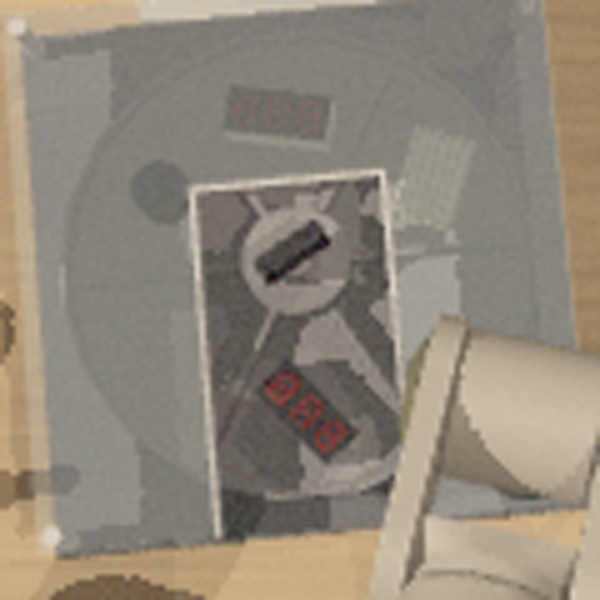

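```bash
python3 - <<'E'
from h import *
to([(481,189,120,-43.7),(481,189,33.5,-43.7)])
to([(481,189,33.5,-43.7)],(481,189,120,-43.7))
E
```

```text
(481, 189, 120, -43.7) -> [ -1.23  16.58   7.98 123.51]
(481, 189, 33.5, -43.7) -> [ -1.23  16.58  16.63 123.51]
(481, 189, 33.5, -43.7) -> [ 0.    0.    8.65 -0.  ]
```

Request:
step_arm(plan="-1.2 5 4 8.5 54;-1.2 10 7 17 54;-1.2 14 7 25.5 54;-1.2 16.6 7 34 54;-1.2 16.6 7 42.5 54;-1.2 16.6 7 51 54;-1.2 16.6 7 59.5 54;-1.2 16.6 7 68 54;-1.2 16.6 7 76.5 54;-1.2 16.6 7 85 54")

```text
time_s: 22.05
eef_pos: [480.9, 190.5, 129.1]
ee_rot: [-0.0, 0.725, 0.688, -0.0]
force: [-0.4, -0.4, -0.3]
grip_width: 0.54
```

Request:
step_arm(plan="0 0 0 8.5 54;0 0 0 17 54;0 0 0 25.5 54;0 0 0 34 54;0 0 0 38.5 54;0 0 0 38.5 54")

```text
time_s: 22.65
eef_pos: [480.9, 190.4, 129.1]
ee_rot: [0.0, 0.911, 0.413, -0.0]
force: [1.2, 0.7, 0.9]
grip_width: 0.541
```

```bash
python3 - <<'E'
from h import *
st(); to([(481,189,33.5,-43.7)])
E
```

```text
t 22.65 [480.9 190.4 129.1] psi -41.16 F [1.2 0.7 0.9] g 0.541 j6 0.87
(481, 189, 33.5, -43.7) -> [-0.1   0.1   9.56  2.54]
```

Request:
step_arm(plan="-0.1 0.1 3 2.5 54;-0.1 0.1 6 2.5 54;-0.1 0.1 8 2.5 54;-0.1 0.1 9 2.5 54;-0.1 0.1 9.5 2.5 54;-0.1 0.1 9.5 2.5 54", grip_force=40)

```text
time_s: 23.25
eef_pos: [481.1, 188.8, 34.4]
ee_rot: [0.0, 0.919, 0.394, 0.0]
force: [-0.6, 0.3, 0.2]
grip_width: 0.547
```

Request:
step_arm(plan="0 0 0 0 15;0 0 0 0 15;0 0 0 0 15;0 0 0 0 15;0 0 0 0 15;0 0 -1 0 15;0 0 -4 0 15;0 0 -8 0 15;0 0 -11 0 15;0 0 -11 0 15")

```text
time_s: 24.25
eef_pos: [482.6, 189.0, 148.8]
ee_rot: [0.001, 0.919, 0.394, 0.004]
force: [0.2, -0.8, -1.6]
grip_width: 0.385
```

```bash
python3 - <<'E'
from h import *
st(); to([(470,-90,145,-20),(485.5,-271,145,3.3)])
E
```

```text
t 24.25 [482.6 189.  148.8] psi -43.56 F [ 0.2 -0.8 -1.6] g 0.385 j6 0.91
(470, -90, 145, -20) -> [-21.09  18.32   0.38 -23.56]
(485.5, -271, 145, 3.3) -> [-33.13  31.91   0.38 -46.86]
```

Request:
step_arm(plan="-3.6 3.4 0.4 -5 15;-7.2 6.8 0.4 -10 15;-10.8 10.2 0.4 -15 15;-14.4 13.6 0.4 -20 15;-18 17 0.4 -25 15;-21.6 20.4 0.4 -30 15;-25.2 24 0.4 -35 15;-28.8 27.6 0.4 -40 15;-31.5 30.3 0.4 -45 15;-33.1 31.9 0.4 -46.9 15")

```text
time_s: 25.25
eef_pos: [483.1, -273.8, 139.8]
ee_rot: [-0.0, 0.686, 0.728, -0.0]
force: [0.5, 0.2, -0.6]
grip_width: 0.388
```

Request:
step_arm(plan="0 0 0 0 15;0 0 3 0 15;0 0 6 0 15;0 0 6 0 15")

```text
time_s: 25.65
eef_pos: [482.1, -268.6, 76.9]
ee_rot: [-0.004, 0.686, 0.727, -0.0]
force: [-0.3, 0.6, 0.3]
grip_width: 0.387
```

```bash
python3 - <<'E'
from h import *
st(); to([(485.5,-271,42.5,3.3)])
E
```

```text
t 25.65 [ 482.1 -268.6   76.9] psi 3.34 F [-0.3  0.6  0.3] g 0.387 j6 -0.78
(485.5, -271, 42.5, 3.3) -> [-0.26  0.33  3.44  0.04]
```

Request:
step_arm(plan="-0.2 0.3 0 0 15;-0.2 0.3 1.5 0 15;-0.2 0.3 2.6 0 15;-0.2 0.3 3.3 0 15;-0.2 0.3 3.5 0 15;-0.2 0.3 3.5 0 15")

```text
time_s: 26.25
eef_pos: [487.1, -272.9, 45.6]
ee_rot: [0.0, 0.686, 0.727, -0.0]
force: [-0.3, -0.7, -0.0]
grip_width: 0.387
```

Request:
step_arm(plan="0 0 0 0 48;0 0 0 0 52;0 0 0 0 52;0 0 -2 0 52;0 0 -6 0 50;0 0 -10 0 45;0 0 -10 0 45")

```text
time_s: 26.95
eef_pos: [488.9, -274.4, 150.8]
ee_rot: [0.005, 0.686, 0.727, 0.0]
force: [0.8, 0.2, -1.0]
grip_width: 0.445
```

```bash
python3 - <<'E'
from h import *
st(); disp("x"); to([(450,-60,145,70),(591,201,143,35)])
E
```

```text
t 26.95 [ 488.9 -274.4  150.8] psi 3.34 F [ 0.8  0.2 -1. ] g 0.445 j6 -0.78
disp 0.69 mean [248.6 278.7] long axis deg 146.0 size [30.6 71.1] rect [248.7 279.3] [31.9 73.2] 55.8 depthz 34.0
disp 0.54 mean [281.4 533.1] long axis deg 105.5 size [32.6 83. ] rect [281.3 532.7] [33.1 83.1] 14.5 depthz 34.0
disp 0.52 mean [ 554.1 -245. ] long axis deg 140.9 size [16.5 24.4] rect [ 555.  -244.1] [15.5 26.3] 45.2 depthz 60.0
disp 0.46 mean [281.6 401.9] long axis deg 90.9 size [32.1 81.4] rect [280.1 401.5] [32.  79.6] 0.4 depthz 34.0
(450, -60, 145, 70) -> [ 21.48  -2.47   0.09 -66.67]
(591, 201, 143, 35) -> [ 46.71  13.12   0.29 -31.67]
```

Request:
step_arm(plan="4.8 0 0.5 -4 45;9.6 0 0.5 -8 45;14.4 0 0.5 -12 45;19.2 2 0.5 -16 45;24 4 0.5 -20 45;28.8 6 0.5 -24 45;33.6 8 0.5 -28 45;38.4 10.2 0.5 -31.6 45;43 12 0.5 -31.6 45;46.7 13.3 0.5 -31.6 45")

```text
time_s: 28.05
eef_pos: [592.4, 203.1, 138.6]
ee_rot: [-0.001, 0.462, 0.887, -0.001]
force: [0.6, -1.1, -0.2]
grip_width: 0.45
```

Request:
step_arm(plan="0 0 0 0 45;0 0 2.5 0 45;0 0 4 0 45;0 0 4 0 45")

```text
time_s: 28.45
eef_pos: [590.8, 200.3, 96.9]
ee_rot: [-0.003, 0.462, 0.887, -0.002]
force: [-0.5, -0.8, 0.5]
grip_width: 0.452
```

```bash
python3 - <<'E'
from h import *
st(); disp("c3"); to([(593,202,71,34.9)])
E
```

```text
t 28.45 [590.8 200.3  96.9] psi 34.91 F [-0.5 -0.8  0.5] g 0.452 j6 -0.47
disp 0.73 mean [ 487.1 -271.1] long axis deg 91.1 size [35.8 77.9] rect [ 487.1 -270.7] [33.  76.9] 0.4 depthz 60.0
disp 0.59 mean [280.5 532.2] long axis deg 104.8 size [35.3 84.4] rect [280.5 532.1] [34.9 85.3] 14.5 depthz 34.0
disp 0.5 mean [ 548.9 -269.4] long axis deg 92.7 size [37.5 78.5] rect [ 547.8 -269.8] [36.9 80.7] 0.4 depthz 59.0
(593, 202, 71, 34.9) -> [0.08 0.12 2.9  0.  ]
```

Request:
step_arm(plan="0.1 0.1 1.5 0 45;0.1 0.1 2.6 0 45;0.1 0.1 2.6 0 45;0.1 0.1 2.6 0 5;0.1 0.1 2.6 0 5;0.1 0.1 2.6 0 5;0.1 0.1 2.6 0 5;0.1 0.1 2.6 0 5", grip_force=25)

```text
time_s: 29.35
eef_pos: [594.2, 203.2, 74.9]
ee_rot: [0.001, 0.462, 0.887, 0.002]
force: [8.4, 5.9, -5.8]
grip_width: 0.178
```

Request:
step_arm(plan="0 0 0 1.5 5;0 0 0 4.5 5;0 0 0 9 5;0 0 0 14 5;0 0 0 19 5;0 0 0 24 5;0 0 0 29 5;0 0 0 34 5;0 0 0 39 5;0 0 0 44 5")

```text
time_s: 30.35
eef_pos: [596.2, 203.7, 74.9]
ee_rot: [0.002, 0.762, 0.648, 0.005]
force: [20.5, 8.4, -13.4]
grip_width: 0.182
```

```bash
python3 - <<'E'
from h import *
st()
E
```

```text
t 30.35 [596.2 203.7  74.9] psi -9.28 F [ 20.5   8.4 -13.4] g 0.182 j6 0.3
```

Request:
step_arm(plan="0 0.1 0 5 5;0 0.2 0 10 5;0 0.2 0 15 5;0 0.2 0 20 5;0 0.2 0 25 5;0 0.2 0 30 5;0 0.2 0 35 5;0 0.2 0 40 5;0 0.2 0 45 5;0 0.2 0 50 5")

```text
time_s: 31.35
eef_pos: [598.1, 202.4, 74.9]
ee_rot: [0.001, 0.964, 0.265, 0.005]
force: [19.7, 2.8, -11.9]
grip_width: 0.183
```

Request:
step_arm(plan="0 0 0 5 5;0 0 0 10 5;0 0 0 15 5;0 0 0 20 5;0 0 0 25 5;0 0 0 30 5;0 0 0 35 5;0 0 0 40 5;0 0 0 45 5;0 0 0 50 5")

```text
time_s: 32.35
eef_pos: [598.3, 200.2, 74.9]
ee_rot: [0.0, 0.986, -0.168, 0.004]
force: [18.0, -7.7, -9.7]
grip_width: 0.183
```

```bash
python3 - <<'E'
from h import *
st()
E
```

```text
t 32.35 [598.3 200.2  74.9] psi -109.31 F [18.  -7.7 -9.7] g 0.183 j6 2.05
```

Request:
step_arm(plan="0 0 0 5 5;0 0 0 10 5;0 0 0 15 5;0 0 0 20 5;0 0 0 25 5;0 0 0 30 5;0 0 0 33.5 5;0 0 0 35.5 5;0 0 0 36 5;0 0 0 36 5")

```text
time_s: 33.35
eef_pos: [597.3, 198.9, 74.9]
ee_rot: [0.001, 0.886, -0.463, 0.003]
force: [10.9, -15.2, -5.1]
grip_width: 0.182
```

Request:
step_arm(plan="0 0 0 0 45;0 0 0 0 45;0 0 0 0 45;0 0 -5 0 55;0 0 -9 0 55;0 0 -9 0 55")

```text
time_s: 33.95
eef_pos: [597.0, 203.0, 170.7]
ee_rot: [-0.003, 0.887, -0.462, 0.004]
force: [0.4, -0.5, 0.4]
grip_width: 0.552
```

```bash
python3 - <<'E'
from h import *
st(); to([(438,27,200,-100)])
E
```

```text
t 33.95 [597.  203.  170.7] psi -145.03 F [ 0.4 -0.5  0.4] g 0.552 j6 2.67
(438, 27, 200, -100) -> [  5.3   23.11  -2.93 -45.03]
```

Request:
step_arm(plan="2 5 -1 -8 55;3 10 -2 -16 55;4 15 -3 -24 55;5 20 -3 -32 55;5.3 23.1 -3 -40 55;5.3 23.1 -3 -45 55;5.3 23.1 -3 -45 55")

```text
time_s: 34.65
eef_pos: [435.4, 26.2, 194.5]
ee_rot: [-0.0, 0.996, -0.088, 0.0]
force: [0.6, -0.0, -0.1]
grip_width: 0.551
```

```bash
python3 - <<'E'
from h import *
st(); disp("c4")
E
```

```text
t 34.65 [435.4  26.2 194.5] psi -100.09 F [ 0.6 -0.  -0.1] g 0.551 j6 1.54
disp 0.75 mean [281.7 534. ] long axis deg 107.0 size [34.4 80.3] rect [281.  532.7] [36.6 81.7] 13.4 depthz 34.0
disp 0.63 mean [ 486.8 -267.8] long axis deg 91.4 size [38.2 79.1] rect [ 487.1 -268.8] [40.3 80.4] 0.4 depthz 60.0
disp 0.58 mean [483.2 186.1] long axis deg 84.1 size [36.3 79.7] rect [483.2 186.2] [80.5 36.7] 82.3 depthz 52.0
disp 0.58 mean [282.2 402.6] long axis deg 94.5 size [34.7 81.1] rect [282.4 403.2] [35.2 83.1] 5.2 depthz 34.0
disp 0.49 mean [245.4 280.7] long axis deg 149.1 size [36.2 74.8] rect [246.  279.9] [36.9 76.1] 57.3 depthz 34.0
disp 0.47 mean [ 548.6 -267.7] long axis deg 93.3 size [37.7 74.1] rect [ 547.8 -268. ] [36.9 77. ] 0.4 depthz 59.0
```

View pics/c4.png

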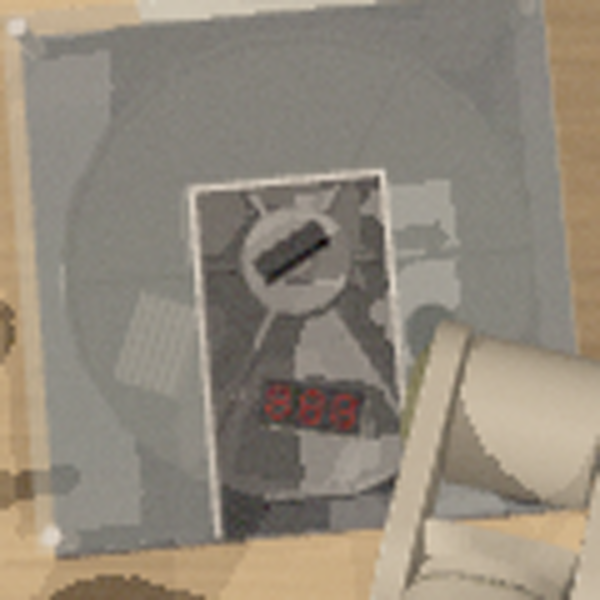

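```bash
python3 - <<'E'
from h import *
to([(484,188,130,-7),(484,188,33.5,-7)])
E
```

```text
(484, 188, 130, -7) -> [  1.87 -16.72   6.42 -93.18]
(484, 188, 33.5, -7) -> [  1.87 -16.72  16.07 -93.18]
```

Request:
step_arm(plan="1 -4 2 -8.5 54;1.9 -8 4 -17 54;1.9 -12 6 -25.5 54;1.9 -16.7 6.4 -34 54;1.9 -16.7 6.4 -42.5 54;1.9 -16.7 6.4 -51 54;1.9 -16.7 6.4 -59.5 54;1.9 -16.7 6.4 -68 54;1.9 -16.7 6.4 -76.5 54;1.9 -16.7 6.4 -85 54")

```text
time_s: 35.75
eef_pos: [483.7, 188.4, 129.8]
ee_rot: [-0.0, 0.792, 0.61, -0.0]
force: [0.0, -0.4, -0.6]
grip_width: 0.542
```

Request:
step_arm(plan="0 0 0 -8 54;0 0 0 -8 54;0 0 0 -8 54")

```text
time_s: 36.05
eef_pos: [483.7, 188.1, 130.0]
ee_rot: [-0.0, 0.751, 0.661, -0.0]
force: [-0.1, -0.7, 0.8]
grip_width: 0.541
```

```bash
python3 - <<'E'
from h import *
st(); to([(484,188,33.5,-7)])
E
```

```text
t 36.05 [483.7 188.1 130. ] psi -7.29 F [-0.1 -0.7  0.8] g 0.541 j6 0.27
(484, 188, 33.5, -7) -> [-0.    0.03  9.65 -0.29]
```

Request:
step_arm(plan="0 0 3 0 54;0 0 6 0 54;0 0 8 0 54;0 0 9 0 54;0 0 9.6 0 54;0 0 9.6 0 54", grip_force=40)

```text
time_s: 36.65
eef_pos: [483.8, 187.6, 34.3]
ee_rot: [-0.0, 0.75, 0.662, -0.0]
force: [-0.0, -0.3, 0.5]
grip_width: 0.539
```

Request:
step_arm(plan="0 0 0 0 15;0 0 0 0 15;0 0 0 0 15;0 0 0 0 15;0 0 0 0 15;0 0 -1 0 15;0 0 -4 0 15;0 0 -8 0 15;0 0 -11 0 15;0 0 -11 0 15")

```text
time_s: 37.65
eef_pos: [485.4, 187.9, 148.7]
ee_rot: [0.002, 0.749, 0.662, 0.003]
force: [0.4, -0.8, -1.1]
grip_width: 0.39
```

```bash
python3 - <<'E'
from h import *
st(); to([(420.5,-275,145,3.3)])
E
```

```text
t 37.65 [485.4 187.9 148.7] psi -7.07 F [ 0.4 -0.8 -1.1] g 0.39 j6 0.27
(420.5, -275, 145, 3.3) -> [-46.73  -0.74   0.37 -10.37]
```

Request:
step_arm(plan="-4.9 -0.1 0.3 -1 15;-9.8 -0.2 0.3 -2 15;-14.7 -0.3 0.3 -3 15;-19.6 -0.4 0.3 -5 15;-24.5 -0.5 0.3 -7 15;-29.4 -0.6 0.3 -8 15;-34.3 -0.7 0.3 -9 15;-39.2 -0.7 0.3 -10 15;-43.5 -0.7 0.3 -10.4 15;-46.7 -0.7 0.3 -10.4 15")

```text
time_s: 38.65
eef_pos: [418.2, -277.2, 140.7]
ee_rot: [-0.001, 0.687, 0.727, -0.0]
force: [-0.1, 0.7, -0.8]
grip_width: 0.387
```

Request:
step_arm(plan="0 0 0 0 15;0 0 3 0 15;0 0 6 0 15;0 0 6 0 15;0 0 6 0 15")

```text
time_s: 39.15
eef_pos: [419.3, -274.6, 81.7]
ee_rot: [-0.0, 0.686, 0.728, 0.0]
force: [0.3, 0.5, -1.1]
grip_width: 0.385
```

```bash
python3 - <<'E'
from h import *
st(); to([(421,-275,42,3.3)])
E
```

```text
t 39.15 [ 419.3 -274.6   81.7] psi 3.36 F [ 0.3  0.5 -1.1] g 0.385 j6 -0.87
(421, -275, 42, 3.3) -> [-0.05  0.16  3.97  0.06]
```

Request:
step_arm(plan="-0.1 0.2 0.5 0 15;-0.1 0.2 2 0 15;-0.1 0.2 3.2 0 15;-0.1 0.2 3.8 0 15;-0.1 0.2 4 0 15;-0.1 0.2 4 0 15;-0.1 0.2 4 0 15")

```text
time_s: 39.85
eef_pos: [422.3, -275.8, 43.2]
ee_rot: [0.001, 0.686, 0.727, 0.0]
force: [-1.1, 7.8, 16.8]
grip_width: 0.388
```

Request:
step_arm(plan="0 0 0 0 48;0 0 0 0 52;0 0 0 0 52;0 0 -2 0 52;0 0 -6 0 50;0 0 -10 0 45;0 0 -10 0 45")

```text
time_s: 40.55
eef_pos: [423.0, -277.6, 146.0]
ee_rot: [0.005, 0.686, 0.727, -0.0]
force: [0.9, 0.8, -0.9]
grip_width: 0.451
```

```bash
python3 - <<'E'
from h import *
st(); to([(350,-60,190,60)])
E
```

```text
t 40.55 [ 423.  -277.6  146. ] psi 3.34 F [ 0.9  0.8 -0.9] g 0.451 j6 -0.87
(350, -60, 190, 60) -> [ 22.15  -6.02  -4.4  -56.66]
```

Move aside, with the jaw turned toward the handle orientation, and look.

Request:
step_arm(plan="5 -1.5 -2 -8.5 45;10 -3 -4 -17 45;15 -4 -4 -25.5 45;19 -5 -4 -34 45;22 -6 -4 -42.5 45;22 -6 -4 -51 45;22 -6 -4 -59.5 45;22 -6 -4 -68 45;22 -6 -4 -76.5 45;22 -6 -4 -85 45")

```text
time_s: 41.55
eef_pos: [348.5, -59.7, 180.8]
ee_rot: [-0.0, 0.012, 1.0, 0.0]
force: [-0.1, 0.4, 0.3]
grip_width: 0.452
```

```bash
python3 - <<'E'
from h import *
st(); disp("x",z=60); im,d=edge(); save(im[130:250,290:390],"p3.png",5)
W=cloud("top",d); h=W[...,2]; m=(W[...,1]<-340)&(W[...,1]>-390)&(W[...,0]>400)&(W[...,0]<520)&(h>70)&(h<100)
print(m.sum(),W[m].mean(0),W[m].min(0),W[m].max(0))
E
```

```text
t 41.55 [348.5 -59.7 180.8] psi 88.68 F [-0.1  0.4  0.3] g 0.452 j6 -2.05
disp 0.75 mean [ 486.6 -268.5] long axis deg 89.8 size [34.9 77.3] rect [ 486.3 -267.5] [32.8 79.9] 0.4 depthz 59.0
disp 0.72 mean [ 548.  -267.7] long axis deg 92.2 size [37.3 82.6] rect [ 546.7 -268.4] [36.8 80.5] 0.4 depthz 59.0
disp 0.66 mean [248.4 278.8] long axis deg 147.6 size [35.9 75.5] rect [247.7 278.5] [37.6 76.9] 59.4 depthz 33.0
disp 0.64 mean [281.3 530.1] long axis deg 105.6 size [34.8 83.9] rect [281.2 530.2] [35.9 85.7] 15.4 depthz 33.0
disp 0.46 mean [ 420.3 -273.4] long axis deg 91.9 size [34.4 77.8] rect [ 421.  -273.6] [32.5 79.6] 0.4 depthz 60.0
disp 0.45 mean [281.6 402. ] long axis deg 91.5 size [36.3 80.4] rect [280.2 399.8] [38.9 79.3] 0.4 depthz 33.0
edge 41.0 -137.37994
64 [ 463.64475067 -363.51353445   87.31424924] [ 443.56068824 -373.38642835   70.94124742] [ 486.17644709 -356.17315867   99.59223184]
```

View pics/p3.png

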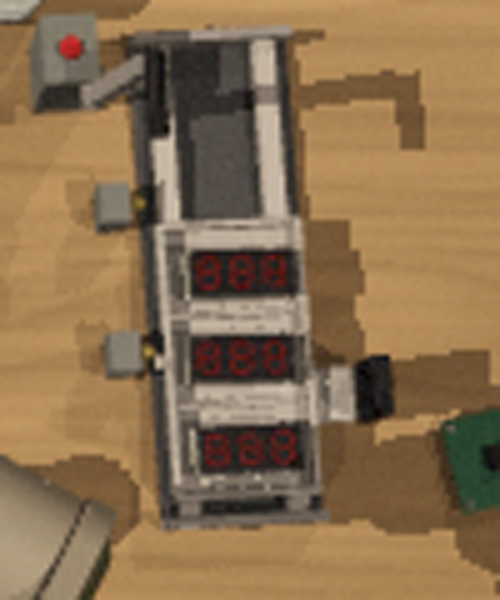

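```bash
python3 - <<'E'
from h import *
to([(463,-365,180,93.3),(463,-365,64,93.3)])
E
```

```text
(463, -365, 180, 93.3) -> [-12.43 -30.14   0.09  -5.16]
(463, -365, 64, 93.3) -> [-12.43 -30.14  11.69  -5.16]
```

Request:
step_arm(plan="-12.4 -30.1 0 -5.2 45;-12.4 -30.1 0 -5.2 45;-12.4 -30.1 0 -5.2 45;-12.4 -30.1 0 -5.2 45;-12.4 -30.1 0 -5.2 45;-12.4 -30.1 0 -5.2 45;-12.4 -30.1 0 -5.2 45;-12.4 -30.1 0 -5.2 45;-12.4 -30.1 4 -5.2 45;-12.4 -30.1 7 -5.2 45")

```text
time_s: 42.7
eef_pos: [463.4, -363.3, 109.6]
ee_rot: [-0.0, -0.029, 1.0, 0.0]
force: [1.0, -1.1, -0.6]
grip_width: 0.448
```

```bash
python3 - <<'E'
from h import *
st(); to([(463,-365,64,93.3)])
E
```

```text
t 42.7 [ 463.4 -363.3  109.6] psi 93.34 F [ 1.  -1.1 -0.6] g 0.448 j6 -2.49
(463, -365, 64, 93.3) -> [ 0.05 -0.17  4.56  0.04]
```

Grip the handle and first pull it lightly toward the end stop.

Request:
step_arm(plan="0 -0.2 2.5 0 45;0 -0.2 4 0 45;0 -0.2 4.5 0 45;0 -0.2 4.5 0 45;0 -0.2 4.5 0 5;0 -0.2 4.5 0 5;0 -0.2 4.5 0 5;0 -0.2 4.5 0 5;0 -0.2 4.5 0 5", grip_force=60)

```text
time_s: 43.6
eef_pos: [464.4, -365.7, 67.6]
ee_rot: [0.0, -0.031, 1.0, 0.0]
force: [-0.0, 5.9, 4.7]
grip_width: 0.146
```

Request:
step_arm(plan="0.1 0 0 0 5;0.2 0 0 0 5;0.3 0 0 0 5;0.4 0 0 0 5;0.4 0 0 0 5;0.4 0 0 0 5;0.4 0 0 0 5")

```text
time_s: 44.3
eef_pos: [463.0, -365.7, 67.7]
ee_rot: [0.003, -0.031, 1.0, -0.001]
force: [15.8, 4.7, -2.5]
grip_width: 0.152
```

```bash
python3 - <<'E'
from h import *
st()
E
```

```text
t 44.3 [ 463.  -365.7   67.7] psi 93.51 F [15.8  4.7 -2.5] g 0.152 j6 -2.5
```

Request:
step_arm(plan="-0.3 0 0 0 5;-0.7 0 0 0 5;-1.1 0 0 0 5;-1.6 0 0 0 5;-2.2 0 0 0 5;-2.8 0 0 0 5;-3.4 0 0 0 5;-4 0 0 0 5;-4.6 0 0 0 5;-5.2 0 0 0 5")

```text
time_s: 45.3
eef_pos: [512.3, -362.8, 67.6]
ee_rot: [0.0, -0.031, 1.0, 0.0]
force: [-2.2, 5.4, 5.5]
grip_width: 0.148
```

Request:
step_arm(plan="-0.6 0 0 0 5;-1.2 0 0 0 5;-1.8 0 0 0 5;-2.4 0 0 0 5;-3 0 0 0 5;-3.6 0 0 0 5;-4.2 0 0 0 5;-4.8 0 0 0 5;-5.4 0 0 0 5;-5.8 0 0 0 5")

```text
time_s: 46.3
eef_pos: [570.4, -359.2, 67.7]
ee_rot: [0.0, -0.031, 1.0, 0.0]
force: [-1.8, 5.3, 5.7]
grip_width: 0.154
```

```bash
python3 - <<'E'
from h import *
st(); edge()
E
```

```text
t 46.3 [ 570.4 -359.2   67.7] psi 93.53 F [-1.8  5.3  5.7] g 0.154 j6 -2.37
edge 147.0 -123.3042
```

Carrier at about 107 mm; push on slowly through the pawl.

Request:
step_arm(plan="-0.4 0 0 0 5;-0.8 0 0 0 5;-1.1 0 0 0 5;-1.4 0 0 0 5;-1.6 0 0 0 5;-1.8 0 0 0 5;-2 0 0 0 5;-2.2 0 0 0 5")

```text
time_s: 47.15
eef_pos: [592.1, -357.9, 67.7]
ee_rot: [0.0, -0.031, 1.0, 0.0]
force: [-1.7, 4.4, 6.1]
grip_width: 0.15
```

Request:
step_arm(plan="-0.1 0 0 0 5;-0.2 0 0 0 5;-0.3 0 0 0 5;-0.4 0 0 0 5;-0.4 0 0 0 5")

```text
time_s: 47.65
eef_pos: [593.0, -357.8, 67.6]
ee_rot: [-0.004, -0.031, 1.0, 0.001]
force: [-21.0, 7.4, 13.6]
grip_width: 0.152
```

```bash
python3 - <<'E'
from h import *
st(); edge()
E
```

```text
t 47.65 [ 593.  -357.8   67.6] psi 93.51 F [-21.    7.4  13.6] g 0.152 j6 -2.34
edge 169.5 -122.5058
```

Request:
step_arm(plan="0.2 0 0 0 5;0.4 0 0 0 45;0.4 0 0 0 45;0.4 0 0 0 45;0.4 0 -4 0 45;0.4 0 -9 0 45;0.4 0 -14 0 45;0.4 0 -19 0 45;0.4 0 -20 0 45")

```text
time_s: 48.6
eef_pos: [592.8, -359.2, 273.7]
ee_rot: [0.004, -0.031, 1.0, -0.004]
force: [-0.6, -0.2, 0.4]
grip_width: 0.45
```

```bash
python3 - <<'E'
from h import *
st(); edge(); disp("x",z=60); to([(644,-188,265,93.3),(644,-188,182,93.3)])
s,d=cams.capture("scene"); W=cloud("scene",d); m=(W[...,1]<-165)&(W[...,1]>-230)&(W[...,0]>600)&(W[...,0]<700)&(W[...,2]>180)&(W[...,2]<225)
q=W[m]; print(len(q), np.median(q,0), q.min(0), q.max(0), q[q[:,0]<660].mean(0))
save(s[130:260,130:290],"s5.png",4)
E
```

```text
t 48.6 [ 592.8 -359.2  273.7] psi 93.53 F [-0.6 -0.2  0.4] g 0.45 j6 -2.35
edge 169.5 -129.09174
disp 0.77 mean [281.4 401.3] long axis deg 91.9 size [32.4 78.9] rect [280.2 399.8] [31.9 79.1] 0.4 depthz 34.0
disp 0.73 mean [249.2 278.9] long axis deg 149.3 size [33.4 75.9] rect [249.1 279.5] [34.2 75.8] 58.1 depthz 34.0
disp 0.72 mean [ 675.5 -262. ] long axis deg 94.6 size [38.9 79.4] rect [ 676.5 -260.9] [37.5 77.8] 0.4 depthz 59.0
disp 0.68 mean [ 614.1 -260.4] long axis deg 89.7 size [38.4 79.3] rect [ 613.1 -260.1] [37.1 77.3] 0.4 depthz 59.0
disp 0.5 mean [281.6 529.4] long axis deg 103.3 size [31.2 79.9] rect [281.  529.8] [32.1 82. ] 14.5 depthz 33.0
(644, -188, 265, 93.3) -> [-6.26 16.69  0.06  0.23]
(644, -188, 182, 93.3) -> [-6.26 16.69  8.36  0.23]
110 [ 665.80161311 -185.63907619  202.34292987] [ 622.61717315 -196.01429999  180.14228741] [ 685.7829806  -176.75616331  210.32431781] [ 640.65677325 -187.36521043  204.3552882 ]
```

View pics/s5.png

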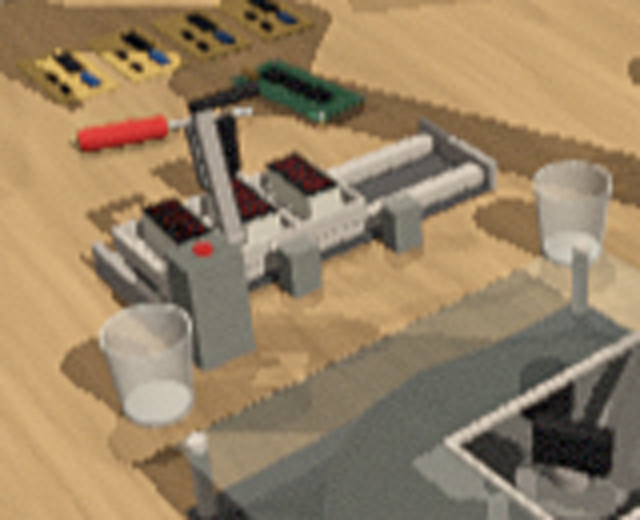

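Request:
step_arm(plan="-2 5 0.5 0 45;-4 10 0.5 0 45;-6 15 0.5 0 45;-6 16.7 0.5 0 45;-6 16.7 0.5 0 45;-6 16.7 3 0 45;-6 16.7 6 0 45;-6 16.7 7.5 0 45;-6 16.7 8.2 0 45;-6 16.7 8.2 0 45", grip_force=20)

```text
time_s: 49.8
eef_pos: [640.7, -188.5, 182.6]
ee_rot: [-0.001, -0.03, 1.0, 0.001]
force: [-0.5, -0.1, 0.7]
grip_width: 0.449
```

Request:
step_arm(plan="0 0 0 0 8;0 0 0 0 8;0 0 0 0 8;0 0 0 0 8;0 0 0 0 8")

```text
time_s: 50.3
eef_pos: [641.6, -188.7, 185.5]
ee_rot: [0.001, -0.031, 1.0, -0.001]
force: [-1.3, -4.2, 6.0]
grip_width: 0.153
```

```bash
python3 - <<'E'
from h import *
st()
E
```

```text
t 50.3 [ 641.6 -188.7  185.5] psi 93.51 F [-1.3 -4.2  6. ] g 0.153 j6 -2.09
```

Request:
step_arm(plan="0 -0.75 0.3 0 8;0 -1.48 0.64 0 8;0 -2.18 1.04 0 8;0 -2.85 1.49 0 8;0 -3.49 1.98 0 8;0 -4.09 2.51 0 8;0 -4.65 3.09 0 8;0 -5.17 3.7 0 8;0 -5.65 4.35 0 8;0 -6.08 5.03 0 8")

```text
time_s: 51.3
eef_pos: [645.8, -253.8, 138.3]
ee_rot: [0.003, -0.03, 1.0, -0.005]
force: [-4.0, -18.9, 17.5]
grip_width: 0.153
```

```bash
python3 - <<'E'
from h import *
st()
E
```

```text
t 51.3 [ 645.8 -253.8  138.3] psi 93.4 F [ -4.  -18.9  17.5] g 0.153 j6 -2.17
```

Request:
step_arm(plan="0 -0.7 0.6 0 8;0 -1.05 1.3 0 8;0 -1.35 2.1 0 8;0 -1.55 2.9 0 8;0 -1.75 3.7 0 8;0 -1.85 4.5 0 8;0 -1.95 5.3 0 8")

```text
time_s: 52.0
eef_pos: [647.1, -275.7, 84.3]
ee_rot: [0.003, -0.029, 1.0, -0.007]
force: [1.4, -30.7, 6.9]
grip_width: 0.155
```

```bash
python3 - <<'E'
from h import *
st()
E
```

```text
t 52.0 [ 647.1 -275.7   84.3] psi 93.36 F [  1.4 -30.7   6.9] g 0.155 j6 -2.19
```

Request:
step_arm(plan="0 -0.3 0.3 0 8;0 -0.4 0.6 0 8;0 -0.4 0.8 0 8;0 -0.4 0.8 0 8")

```text
time_s: 52.4
eef_pos: [647.0, -276.8, 74.4]
ee_rot: [0.002, -0.03, 1.0, -0.004]
force: [2.4, -21.0, 0.6]
grip_width: 0.153
```

Request:
step_arm(plan="0 0 0.3 0 8;0 0 0.5 0 8;0 0 0.5 0 8")

```text
time_s: 52.7
eef_pos: [647.1, -277.1, 69.5]
ee_rot: [0.002, -0.03, 1.0, -0.004]
force: [2.1, -23.1, 0.2]
grip_width: 0.153
```

Request:
step_arm(plan="0 0.1 0 0 40;0 0.2 0 0 40;0 0.2 0 0 40;0 0.2 -5 0 40;0 0.2 -8 0 40;0 0.2 -8 0 5;0 0.2 -8 0 5;0 0.2 -8 0 5")

```text
time_s: 53.5
eef_pos: [645.9, -269.5, 146.3]
ee_rot: [-0.001, -0.031, 1.0, 0.001]
force: [-0.9, -0.1, -1.1]
grip_width: 0.052
```

```bash
python3 - <<'E'
from h import *
st(); s,d=cams.capture("scene"); save(s[130:260,130:290],"s6.png",4)
im,d=edge(); 
E
```

```text
t 53.5 [ 645.9 -269.5  146.3] psi 93.55 F [-0.9 -0.1 -1.1] g 0.052 j6 -2.2
edge 169.5 -50.259583
```

View pics/s6.png

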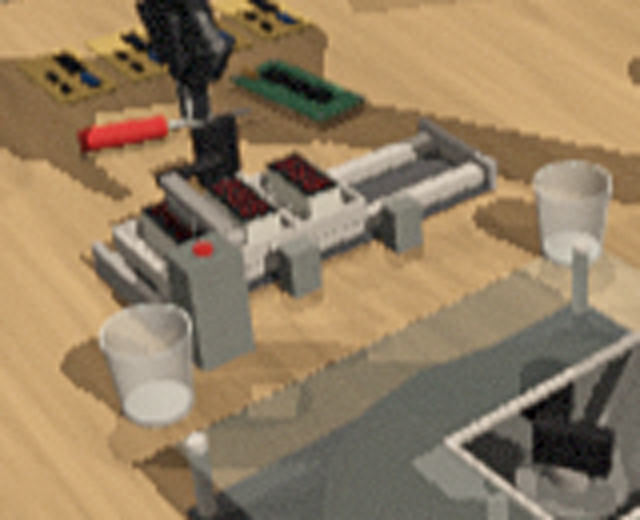

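Request:
step_arm(plan="0 0 2 0 5;0 0 3.5 0 5;0 0 4.2 0 5;0 0 4.6 0 5;0 0 4.8 0 5;0 0 4.9 0 5;0 0 4.9 0 5")

```text
time_s: 54.3
eef_pos: [646.6, -270.2, 99.5]
ee_rot: [0.0, -0.031, 1.0, -0.0]
force: [0.1, -0.3, -0.1]
grip_width: 0.049
```

```bash
python3 - <<'E'
from h import *
st()
E
```

```text
t 54.3 [ 646.6 -270.2   99.5] psi 93.53 F [ 0.1 -0.3 -0.1] g 0.049 j6 -2.2
```

Request:
step_arm(plan="0 0 0.1 0 5;0 0 0.2 0 5;0 0 0.3 0 5;0 0 0.3 0 5")

```text
time_s: 54.7
eef_pos: [646.7, -270.4, 97.1]
ee_rot: [0.001, -0.031, 1.0, -0.001]
force: [-0.9, 0.2, 5.7]
grip_width: 0.05
```

Request:
step_arm(plan="0 0 0.1 0 5;0 0 0.2 0 5;0 0 0.2 0 5")

```text
time_s: 55.0
eef_pos: [646.8, -270.5, 96.7]
ee_rot: [0.001, -0.031, 1.0, -0.001]
force: [-5.2, 2.6, 14.3]
grip_width: 0.05
```

Request:
step_arm(plan="0 0 0.1 0 5;0 0 0.2 0 5;0 0 0.2 0 5")

```text
time_s: 55.3
eef_pos: [646.9, -270.7, 96.5]
ee_rot: [0.001, -0.031, 1.0, -0.001]
force: [-8.7, 3.7, 23.5]
grip_width: 0.049
```

Request:
step_arm(plan="0 0 -2 0 5;0 0 -6 0 5;0 0 -10 0 5;0 0 -14 0 5;5 -3 -14 0 5;10 -6 -14 0 5;15 -10 -14 0 5;20 -14 -14 0 5;20 -14 -14 0 5")

```text
time_s: 56.2
eef_pos: [453.5, -423.3, 232.1]
ee_rot: [-0.0, -0.031, 1.0, -0.0]
force: [0.9, -0.2, 0.5]
grip_width: 0.052
```

```bash
python3 - <<'E'
from h import *
st(); im,d=edge(); disp("x",z=60)
W=cloud("top",d); m=(abs(W[...,0]-640)<22)&(abs(W[...,1]+268)<25)&(W[...,2]>75); print("bar",m.sum(),W[m].mean(0),np.percentile(W[m][:,2],[10,50,90]))
a=cv2.resize(im[110:250,290:390],(400,560)); b=cv2.resize(im[110:250,150:270],(480,560)); save(np.hstack([b,a]),"fin.png",.9)
E
```

```text
t 56.2 [ 453.5 -423.3  232.1] psi 93.51 F [ 0.9 -0.2  0.5] g 0.052 j6 -2.57
edge 169.5 -129.17554
disp 0.77 mean [ 611.4 -271.5] long axis deg 93.4 size [37.7 80.6] rect [ 611.2 -272.4] [37.9 80.9] 3.8 depthz 59.0
disp 0.77 mean [248.6 277.7] long axis deg 147.0 size [36.6 76.9] rect [248.6 277.9] [37.4 78.7] 58.4 depthz 33.0
disp 0.77 mean [280.  404.3] long axis deg 91.6 size [37.7 86.2] rect [280.2 401.4] [38.9 89.6] 0.4 depthz 33.0
disp 0.64 mean [ 614.3 -506.7] long axis deg 165.2 size [25.9 94.7] rect [ 609.7 -505.8] [ 27.2 105.4] 74.6 depthz 21.0
disp 0.58 mean [281.2 530.1] long axis deg 105.2 size [35.7 84.7] rect [281.1 529.8] [35.5 84.9] 14.5 depthz 33.0
disp 0.54 mean [ 547.2 -267.3] long axis deg 93.8 size [39.7 80.3] rect [ 548.5 -268.2] [40.5 80.5] 0.4 depthz 59.0
disp 0.52 mean [ 665.7 -253.2] long axis deg 105.4 size [18.4 75.1] rect [ 667.3 -260.7] [21.2 79.5] 17.0 depthz 59.0
bar 43 [ 642.86937852 -276.31213104   94.61840623] [ 86.04901773  95.11844904 100.93068067]
```

View pics/fin.png

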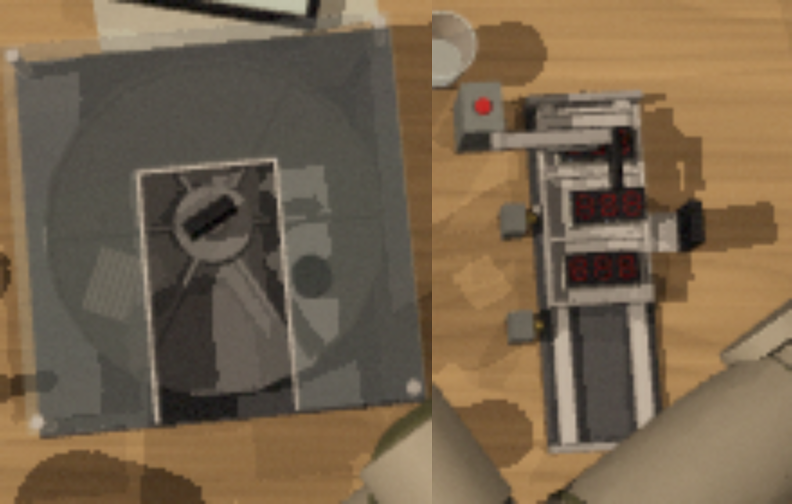

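```bash
python3 - <<'E'
from h import *
d=np.load("last.npz")["d"]; W=cloud("top",d)
for c in((611,-271),(548,-268),(672,-270)):
    m=(abs(W[...,0]-c[0])<13)&(abs(W[...,1]-c[1])<28)&(abs(W[...,2]-60)<12); q=W[m]
    k=np.linalg.lstsq(np.c_[q[:,:2]-c,np.ones(len(q))],q[:,2],rcond=None)[0]; print(c,len(q),k.round(3))
E
```

```text
(611, -271) 108 [-1.1000e-02  1.1000e-02  6.0484e+01]
(548, -268) 104 [-4.5000e-02 -1.3000e-02  6.0087e+01]
(672, -270) 49 [8.0000e-02 4.1000e-02 6.0189e+01]
```

All three lie flat with their tops at 60 mm, so I am handing in the job.

```bash
python3 -c "
from rig import workorder,readout
print(workorder.finish_job()); print(readout.sense()['time_s'])"
```

```text
the job is handed in; nothing more can be done
None
the job is handed in; nothing more can be done
```

I finished the whole job and handed it in at about 56 s on the robot clock. The hand-in reported no verdict, so the result rests on the checks below.

**What was done:** I pulled the empty carrier against the loading stop and turned the carousel to bring each of the three display modules to the notch. Each module was laid face up in a bay of its own. I then pushed the carrier 130 mm to the test stop and lowered the contact arm.

**Last checks:**
- **Carrier:** the edge measured in the image was unchanged after the push, so it stayed at the test stop.
- **Contact arm:** the bar top was at 97 mm and resisted firmly, with up to 23 N pressed on it, which matches level on its stop.
- **Displays:** the tops fit at 60 mm and lie flat, but the far one is partly hidden by the arm, so its fit is rougher (slope about 0.09 against the 0.12 limit).
- **Other parts:** the heat sink and capacitor are still in the carousel. I saw no bystander moved, but I did not measure them.

**What disagreed:**
- **Middle display:** it shifted about 11 mm across its bay while the contact arm was being lowered. I don't know whether the fingers brushed it or it was the random knock. It is now about 5 mm off centre, inside the 18 mm limit.
- **Camera positions:** on the knob and the handle they were a few millimetres off what contact showed, so I corrected those by feel.
- **Loading stop:** after loading, the carrier edge read about 1.5 mm off, so I pulled the carrier back against the loading stop before the final push.

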